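# Load the controller's card cage, fit the fan cover and switch on

## Robot

A 6-joint arm with a two-finger parallel gripper is mounted at the origin on the work surface. World frame = base frame: x ahead of the robot, y to its left, z up, the work surface at z = 0. Lengths are in m, angles in rad, forces in N, time in s.
With the tool pointing down it reaches from about 0.225 to 0.875 m from the base axis. Payload 3.4 kg.
Tool frame: the origin (TCP) lies midway between the tips of the shut fingers; the grasp point (between the pads) lies 19 mm behind it; z points along the fingers, y is the line along which they close (so a half turn about z gives the same grasp; the last joint's range is limited). The gripper opens to 85 mm and grips with 20 to 120 N. Pads are 22 mm wide; open, the fingers measure 114 mm over their backs; the gripper's body (76 mm by 85 mm) begins 54 mm behind the grasp point. The pads swing forward as they close: fully open they stand 13 mm farther back than shut.
Start: joints at [-1.467, 0.276, 1.505, -0, 1.361, -0.121], TCP at [0.128, -0.561, 0.231] pointing down, gripper open.
Joint ranges: [-2.89, 2.89], [-0.75, 2.08], [0.22, 2.7], [-1.18, 4.32], [0.11, 2.71], [-2.7, 2.7]. Speed limits (rad/s): [2.57, 2.57, 3.14, 3.14, 3.14, 3.14].

## Interface

Orientations are given as a unit quaternion [w, x, y, z].
In Python, from station import ctrl, eyes, workorder gives the robot as it stands. The module is installed in compiled form; this text tells all that it offers.
- The arm moves only by the shell command python3 -m handwheel 'ROWS' [FORCE]. ROWS is JSON, a list of rows, each an object with "xyz": the shift along the tool's x, y, z in units of 0.04 m (1.0 is 0.04 m), a list of three; "roll": the turn about the tool's z in units of 0.1 rad (1.0 is 0.1 rad); "fingers": the opening, from 0 (shut) to 1 (fully open). In form: [{"xyz": [x, y, z], "roll": roll, "fingers": fingers}, ...]. A call has 1 to 12 rows; each row shifts and turns the commanded pose from where the row before left it, along the tool's axes as they then stand; what a row does not reach is not made up. A row lasts 1/10 s, in which the tool goes at most 50 mm and 8.59 degrees, less where a joint would pass 70% of its speed; a pose out of reach is approached as far as the arm can. A call with a number of a shift or a turn outside -1 to 1 is refused whole. A call with a gripper value outside its range is refused whole. The fingers move at their own pace and stop on an object; FORCE is the grip in N (left out, the last holds). Time passes only in rows, so rows that do not move let the fingers close. It gives the time, the measured TCP pose, the force, the opening and the grip force at its end, in the units of the state.
- ctrl.get_obs(): the state, without advancing time (a new reading comes with each control period).
- eyes.get_image(name): name is "scene" or "side" or "wrist"; returns a dict with "image" (384x512x3 uint8, red, green, blue), "camera_matrix" (3x3 intrinsics, pixels), "pose" (4x4, takes a point from camera to world coordinates); the wrist camera has in their place "T_tool_cam" (4x4, takes a point from camera to tool coordinates, whose origin is the TCP and whose axes are the flange's). Camera axes: x right, y down, z forward; pixel columns grow to the right and rows downward; lengths in m; the calibration is good to about 2 mm. A picture is of the moment at which its call begins: read the wrist's pose just before it. There is no depth.
- workorder.hand_in(): hands the job in; it is judged then, once.
The state is a dict: "time": time; "joint_pos": joint angles; "qvel": joint speeds; "joint_efforts": joint torques, N m; "tcp_pos": TCP position; "tool_rot": TCP orientation; "wrist_force": force on the tool from outside, world axes, zero at the start; "torque": the same for the moment, N m; "width": opening from 0.0 (shut) to 1.0 (fully open); "grasp_force": force on a finger pad.
Only numpy, scipy, OpenCV 4.12 (cv2) and the standard library are available. Lean on these libraries where they do the work, as an engineer would, in place of code of your own. Each camera call takes 0.05 s, during which the arm holds its last target. There are 200 camera calls.

## Task

Load every circuit board waiting in the black stand into the controller's card cage, one board to a slot, any slot: tilt it, hook its toe under the keeper bar and straighten it so that it sits fully home and upright. When all are in, seat the fan cover flat on the cage over its two pegs, and only then push the power lever fully over to on. Do not let a board fall over and leave the other things on the bench where they are.

Things in the scene. Friction and masses are not known exactly. Their poses are not given: they have to be found in the camera images.
- rack: the controller's card cage, fixed: base plate 170 x 330 x 8 mm, origin on the bench at the middle of the slots, z up. Four slots run along its x, side by side at y = -63, -21, +21, +63 mm, each 9 mm wide between grey guide blocks (x = -57 to +62 mm) whose tops are 43 mm above the bench, the top 5 mm chamfered at 45 degrees. Slot floors are 8 mm above the bench.
- keeper (a point): middle of the metal keeper bar that crosses in front of all four slots at the cage's -x end, 18 mm wide (cage x = -75 to -57 mm); underside 16 mm, top 22 mm above the slot floor, open beneath and behind it. The toe of each board goes under it: toe end low by about 18 degrees, down in the slot beside the bar, slide towards -x, then swing level.
- end_stop (a point): middle of the top of the steel end stop across the slots at the cage's +x end; top 25 mm above the slot floor, inner face at cage x = +62 mm. Between it and the keeper bar a level board cannot be lowered: it must go in tilted.
- rack_top (a point): midway between the feet of the two pegs, 112 mm above the bench, axes as the cage's. The side walls (130 mm long, 10 mm thick, at cage y = -109 and +109 mm) end at this height, each with one upright peg in the middle of its top edge, 12 mm diameter, 20 mm tall, the last 7 mm tapered. The seated cover rests on the wall tops, the middle of its underside here.
- stand: black plastic board stand, fixed: base 100 x 190 mm, origin on the bench at its middle, z up. Four slots along its x at y = -63, -21, +21, +63 mm, 9.5 mm wide, 90 mm long, floor 8 mm and tops 38 mm above the bench, open at both ends. Boards stand in them, toe to the stand's -x, and lift straight out; some slots may be empty.
- cover_mid (a point): loose fan cover, about 0.45 kg, first flat on the bench: plate 120 (x) x 248 (y) x 10 mm with a 15 mm hole at y = -109 and +109 mm; above it a dark bar handle 14 mm wide in x, 100 mm long in y, 36 to 50 mm above the underside, open below but for feet at y = -45 and +45 mm. Point: on the centre axis, 25 mm above the underside, 18 mm below the bar's middle; z up. Either way round fits.
- power_lever (a joint): power switch lever of the cage, rad: 0 = off, leaning to the cage's -x; 1.0 = fully on, leaning to +x; it stays where it is left; a few newtons at the tip push it.
- power_lever_tip (a point): centre of the black ball, 26 mm in diameter, at the end of the lever. The lever turns about an axis parallel to the cage's y, at cage x = 0, y = -165 mm, 30 mm above the bench; this point is 80 mm from that axis, 100 mm above the bench at either end of its swing, at cage x = -38 mm when off and +38 mm when on.
- slot0 (a point): middle of slot 0 of the cage, on the slot floor (cage x = 0, y = -63 mm, 8 mm above the bench); axes as the cage's. A board fully home has its bottom edge on this floor, toe to -x, its middle -2 to +7 mm in x from here.
- slot1 (a point): middle of slot 1 of the cage, on the slot floor (cage x = 0, y = -21 mm, 8 mm above the bench); axes as the cage's. A board fully home has its bottom edge on this floor, toe to -x, its middle -2 to +7 mm in x from here.
- slot2 (a point): middle of slot 2 of the cage, on the slot floor (cage x = 0, y = +21 mm, 8 mm above the bench); axes as the cage's. A board fully home has its bottom edge on this floor, toe to -x, its middle -2 to +7 mm in x from here.
- slot3 (a point): middle of slot 3 of the cage, on the slot floor (cage x = 0, y = +63 mm, 8 mm above the bench); axes as the cage's. A board fully home has its bottom edge on this floor, toe to -x, its middle -2 to +7 mm in x from here.
- board0_mid (a point): loose circuit board, 0.12 kg (all alike; absent if None): green plate 110 (x) x 6 (y) x 80 mm (z) with an aluminium grip bar 50 x 10 x 18 mm on the middle of its top edge (98 mm tall in all). At the foot of its -x end a toe 8 mm high, 6 mm thick sticks out 20 mm. Point: middle of the plate's length and thickness, 49 mm above the bottom edge, 40 mm below the grip bar's middle; z up.
- board1_mid (a point): loose circuit board, 0.12 kg (all alike; absent if None): green plate 110 (x) x 6 (y) x 80 mm (z) with an aluminium grip bar 50 x 10 x 18 mm on the middle of its top edge (98 mm tall in all). At the foot of its -x end a toe 8 mm high, 6 mm thick sticks out 20 mm. Point: middle of the plate's length and thickness, 49 mm above the bottom edge, 40 mm below the grip bar's middle; z up.
- board2_mid (a point): loose circuit board, 0.12 kg (all alike; absent if None): green plate 110 (x) x 6 (y) x 80 mm (z) with an aluminium grip bar 50 x 10 x 18 mm on the middle of its top edge (98 mm tall in all). At the foot of its -x end a toe 8 mm high, 6 mm thick sticks out 20 mm. Point: middle of the plate's length and thickness, 49 mm above the bottom edge, 40 mm below the grip bar's middle; z up.
- board3_mid (a point): loose circuit board, 0.12 kg (all alike; absent if None): green plate 110 (x) x 6 (y) x 80 mm (z) with an aluminium grip bar 50 x 10 x 18 mm on the middle of its top edge (98 mm tall in all). At the foot of its -x end a toe 8 mm high, 6 mm thick sticks out 20 mm. Point: middle of the plate's length and thickness, 49 mm above the bottom edge, 40 mm below the grip bar's middle; z up.
- bowl: green bowl, 110 mm wide, bystander; origin under its middle.
- adapter: black power adapter 85 x 50 x 32 mm, bystander; origin under its middle.
- tape: roll of yellow tape, 64 mm wide, 22 mm tall, bystander; origin under its middle.
- driver: screwdriver lying on the bench, bystander; origin under its middle.
- servo: small black servo motor 54 mm long, 42 mm tall, bystander; origin under its middle.

How it is judged:
On the way, in this order (a step that is already met when the one before it is completed fails the run):
1. every board stands fully home in a slot of the cage (z of each of board0_mid, board1_mid, board2_mid, board3_mid in the frame of rack below 0.061 m and x of board0_mid in the frame of rack between -0.008 and 0.011 m and y of board0_mid in the frame of rack between -0.075 and 0.075 m and angle between each of board0_mid, board1_mid, board2_mid, board3_mid's own z axis and vertical below 0.14 rad and angle between the x axis of each of board0_mid, board1_mid, board2_mid, board3_mid and the x axis of rack, either way round below 0.1 rad and x of board1_mid in the frame of rack between -0.008 and 0.011 m and y of board1_mid in the frame of rack between -0.075 and 0.075 m and x of board2_mid in the frame of rack between -0.008 and 0.011 m and y of board2_mid in the frame of rack between -0.075 and 0.075 m and x of board3_mid in the frame of rack between -0.008 and 0.011 m and y of board3_mid in the frame of rack between -0.075 and 0.075 m), for 0.2 s.
2. the fan cover is seated on the cage's pegs (all of step 1 and horizontal distance between cover_mid and rack_top below 0.006 m and z of cover_mid in the frame of rack_top between 0.02 and 0.029 m and angle between cover_mid's own z axis and vertical below 0.04 rad and angle between the y axis of cover_mid and the y axis of rack, either way round below 0.05 rad), for 0.2 s.
3. the power lever is on (value of joint power_lever above 0.8 rad), for 0.2 s.
At the end, for the whole second after the job is handed in: Every board is in a slot: bottom within 4 mm of its floor, middle 8 mm to -x to 11 mm to +x of the cage's, upright to 0.14 rad, along it to 0.10; cover on the wall tops over both pegs: centre to 6 mm, height to 4 mm, level to 0.04 rad, aligned to 0.05; lever beyond 0.8 rad; all at rest (all of step 2 and value of joint power_lever above 0.8 rad and linear speed of each of board0, board1, board2, board3, cover below 0.02 m/s); the robot touches nothing.
It fails at once if a board falls over (angle between any of board0_mid, board1_mid, board2_mid, board3_mid's own z axis and vertical above 1 rad).
It fails at once if another thing on the bench is moved by more than 4 cm (distance of any of bowl, adapter, tape, driver, servo from where it was at the start of the episode above 0.04 m).
Of board0, board1, board2, board3 only 3 to 4 are there at a start; the rules pass over those that are not, and their reading is None.
At some moment in a run one of cover may be knocked a few centimetres aside while the robot is not near it.
It also fails if it takes over 210 s, if anything falls off the work surface, if the arm or the gripper's body presses on something with over 40 N, if the wrist force passes 120 N, or if a joint passes its speed limit or range.

## Working session

There is one attempt and no reset: what is moved stays moved. The work goes in short steps, Python scripts to look and compute and a shell command to move; the robot and the scene stay as the last step left them, time stands still between calls to the robot, and variables do not carry over. Pictures are saved under pics/ and viewed, at most 14 in all, crops included, and the job is handed in when it is done.

```bash
mkdir -p pics; python3 - <<'E'
from station import ctrl, eyes
import cv2,pickle
o=ctrl.get_obs();print(o)
for n in("scene","side","wrist"):
    d=eyes.get_image(n);pickle.dump(d,open(f"pics/{n}0.pkl","wb"));cv2.imwrite(f"pics/{n}0.png",d["image"][:,:,::-1])
    print(n,d["camera_matrix"],d.get("pose",d.get("T_tool_cam")))
E
```

```text
{'time': 0.0, 'joint_pos': array([-1.46700733e+00,  2.76612318e-01,  1.50615631e+00, -2.34536609e-05,
        1.36069875e+00, -1.21001946e-01]), 'qvel': array([-0.00111346, -0.00063996,  0.00018153, -0.00124418,  0.00064395,
       -0.00170984]), 'joint_efforts': array([ 3.53009113e-03, -4.16767251e+01, -2.45804018e+01, -1.58329635e-04,
        1.09591315e-02, -4.70837662e-06]), 'tcp_pos': array([ 0.12809812, -0.55999626,  0.2304206 ]), 'tool_rot': array([-9.37423554e-04,  9.93689564e-01,  1.12161368e-01, -3.39897908e-06]), 'wrist_force': array([-0.53143621, -0.31187222,  0.24462588]), 'torque': array([-0.00713348, -0.04563814, -0.04296838]), 'grasp_force': 0.0, 'width': 0.9970737920189945}
scene [[483.22210286   0.         258.25961912]
 [  0.         483.22210286 182.55315833]
 [  0.           0.           1.        ]] [[-0.83007134  0.32837012 -0.45072679  1.18332657]
 [ 0.55733185  0.460887   -0.69062608  0.96493314]
 [-0.01904685 -0.82447331 -0.56558021  0.87672078]
 [ 0.          0.          0.          1.        ]]
side [[453.74362607   0.         258.07928895]
 [  0.         453.74362607 192.55762427]
 [  0.           0.           1.        ]] [[-0.89536844 -0.32409484  0.3054143   0.177026  ]
 [-0.44513628  0.6313203  -0.63504989  0.80762062]
 [ 0.01300215 -0.70455462 -0.70953065  0.97859139]
 [ 0.          0.          0.          1.        ]]
wrist [[276.30909587   0.         250.74413762]
 [  0.         276.30909587 188.55054216]
 [  0.           0.           1.        ]] [[-5.92485070e-04 -9.46482065e-01 -3.22755867e-01  8.35801196e-02]
 [ 9.99999706e-01 -4.03645415e-04 -6.52015257e-04  8.94636304e-04]
 [ 4.86841821e-04 -3.22756158e-01  9.46482026e-01 -1.43371175e-01]
 [ 0.00000000e+00  0.00000000e+00  0.00000000e+00  1.00000000e+00]]
```

View pics/scene0.png

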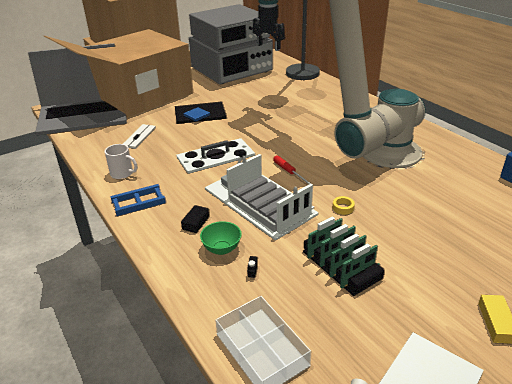

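View pics/side0.png

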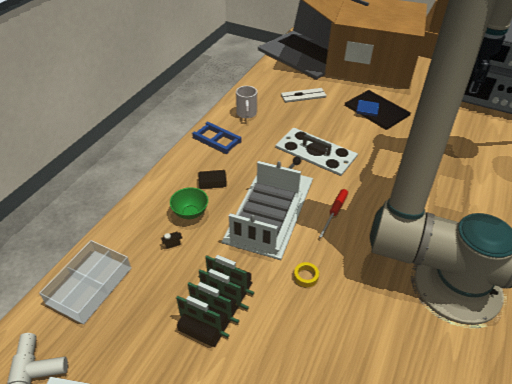

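```bash
python3 - <<'E'
import cv2
a=cv2.imread("pics/scene0.png")[130:300,170:390];cv2.imwrite("pics/sc_crop.png",cv2.resize(a,None,fx=3.5,fy=3.5,interpolation=cv2.INTER_CUBIC))
a=cv2.imread("pics/side0.png")[120:350,165:365];cv2.imwrite("pics/si_crop.png",cv2.resize(a,None,fx=2.6,fy=2.6,interpolation=cv2.INTER_CUBIC))
E
```

```text
(no output)
```

View pics/sc_crop.png

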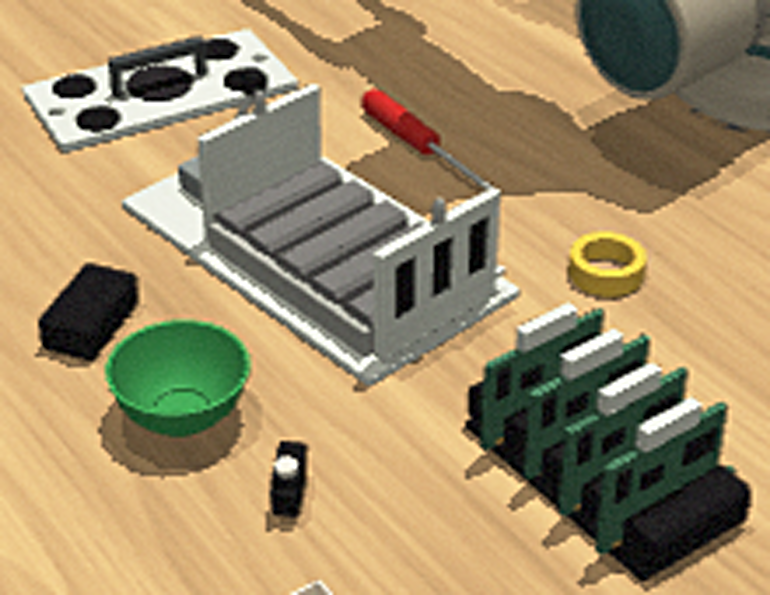

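View pics/si_crop.png

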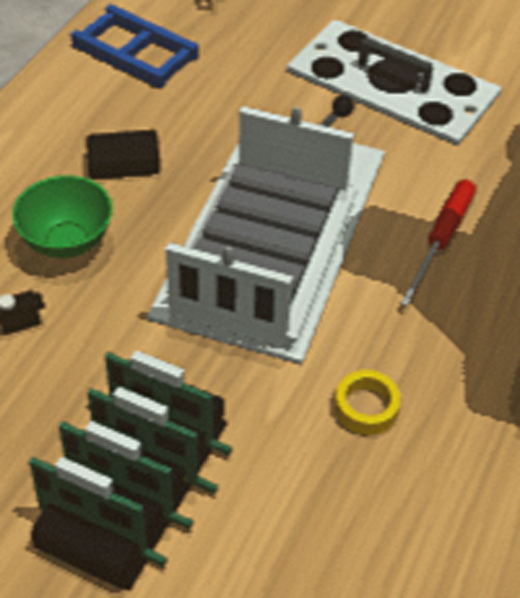

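```bash
cat > h.py <<'E'
import numpy as np,cv2,pickle
from scipy.optimize import least_squares
from scipy.spatial.transform import Rotation as R
def proj(K,P,X):
    T=np.linalg.inv(P);c=X@T[:3,:3].T+T[:3,3];u=c@K.T;return u[:,:2]/u[:,2:]
def place(p,X):
    c,s=np.cos(p[2]),np.sin(p[2]);return np.c_[X[:,0]*c-X[:,1]*s+p[0],X[:,0]*s+X[:,1]*c+p[1],X[:,2]]
def fit(views,x0):
    f=lambda p:np.concatenate([(proj(K,P,place(p,np.array(X,float)))-np.array(U)).ravel() for K,P,X,U in views])
    r=least_squares(f,x0,loss="soft_l1",f_scale=2);return r.x,np.round(r.fun.reshape(-1,2),1) if 0 else np.round(f(r.x).reshape(-1,2),1)
def pose(o):
    q=o["tool_rot"];T=np.eye(4);T[:3,:3]=R.from_quat([q[1],q[2],q[3],q[0]]).as_matrix();T[:3,3]=o["tcp_pos"];return T
def to(goal,yaw=None):
    """units of rows to bring TCP to goal (world); yaw = direction of the tool y line"""
    from station import ctrl
    T=pose(ctrl.get_obs());d=T[:3,:3].T@(np.array(goal)-T[:3,3])/.04
    out=[np.round(d,2)]
    if yaw is not None:
        cur=np.arctan2(T[1,1],T[0,1]);e=(yaw-cur+np.pi/2)%np.pi-np.pi/2
        out.append(("roll",round(-e/.1,2)))
        # shift components if the turn is done first
        a=R.from_euler("z",-e).as_matrix();out.append(("after turn",np.round(a.T@d,2)))
    return out
E
python3 - <<'E'
from h import *
S=pickle.load(open("pics/scene0.pkl","rb"));D=pickle.load(open("pics/side0.pkl","rb"))
sc=lambda L:[(170+u/3.5,130+v/3.5) for u,v in L]; si=lambda L:[(165+u/2.6,120+v/2.6) for u,v in L]
def both(X1,U1,X2,U2,x0):
    p,r=fit([(S["camera_matrix"],S["pose"],X1,sc(U1)),(D["camera_matrix"],D["pose"],X2,si(U2))],x0);print(np.round(p,4));print(r.tolist())
RX=[(0,.109,.132),(0,-.109,.132),(-.065,.114,.112),(.065,.114,.112),(.065,-.109,.112),(-.065,-.109,.112)]
both(RX,[(438,200),(260,92),(500,190),(375,255),(200,140),(320,88)],RX,[(228,250),(295,112),(293,290),(168,247),(240,110),(352,138)],(.45,-.1,0))
SX=[(0,y,.099) for y in(-.063,-.021,.021,.063)]
both(SX,[(548,327),(592,352),(631,388),(669,422)],SX,[(158,369),(140,404),(112,439),(84,477)],(.45,.2,0))
CX=[(.06,-.124,.01),(-.06,-.124,.01),(-.06,.124,.01),(.06,.124,.01)]
both(CX,[(25,90),(250,32),(300,88),(68,150)],CX,[(335,22),(498,92),(458,140),(290,68)],(.4,-.35,0))
CX=[(.06,-.124,.01),(.06,.124,.01),(-.06,.124,.01),(-.06,-.124,.01)]
both(CX,[(25,90),(250,32),(300,88),(68,150)],CX,[(335,22),(498,92),(458,140),(290,68)],(.4,-.35,1.5))
E
```

```text
[0.5308 0.0217 0.1192]
[[0.8, -0.6], [0.2, -0.9], [1.0, -0.1], [2.2, 0.2], [0.4, -0.9], [-0.3, -1.6], [-0.4, -0.3], [0.4, -1.3], [-1.6, -2.2], [-1.9, 0.8], [-0.2, -0.5], [0.1, -0.6]]
[ 0.5202  0.3259 -0.0145]
[[0.7, -1.6], [-0.9, 0.2], [-0.6, -0.8], [0.7, -0.7], [0.5, 0.3], [-1.7, -0.0], [-0.6, 0.3], [0.1, 0.3]]
[ 0.5091 -0.3319 -0.3142]
[[16.3, -17.0], [-16.1, -5.3], [-14.0, 13.0], [16.7, 1.3], [32.5, -2.9], [-2.5, -14.6], [-34.1, 2.0], [2.3, 11.8]]
[ 0.5151 -0.3269  0.6447]
[[-1.4, 1.1], [1.3, 29.3], [-0.9, -4.3], [1.4, -32.4], [-4.9, 0.4], [-49.4, 21.3], [2.8, -1.5], [45.5, -20.7]]
```

```bash
python3 - <<'E'
from h import *
from station import ctrl,eyes
S=pickle.load(open("pics/scene0.pkl","rb"));D=pickle.load(open("pics/side0.pkl","rb"))
sc=lambda L:[(170+u/3.5,130+v/3.5) for u,v in L]; si=lambda L:[(165+u/2.6,120+v/2.6) for u,v in L]
CX=[(-.06,-.124,.01),(-.06,.124,.01),(.06,.124,.01),(.06,-.124,.01)]
print(fit([(S["camera_matrix"],S["pose"],CX,sc([(25,90),(250,32),(300,88),(68,150)])),(D["camera_matrix"],D["pose"],CX,si([(335,22),(498,92),(458,140),(290,68)]))],(.5,-.3,1.5)))
T=pose(ctrl.get_obs());print(T.round(3)); print(to((.50,.326,.34),np.pi/2-.0145))
E
```

```text
(array([ 0.51226658, -0.32286977,  1.4376444 ]), array([[ 0.2, -0.9],
       [ 0.6, -0.8],
       [ 0.7, -1.9],
       [-0.6, -1.4],
       [-1.2, -0.1],
       [ 0.7, -0.7],
       [-0.4,  1.3],
       [-2.3,  0.1]]))
[[ 0.975  0.223 -0.     0.128]
 [ 0.223 -0.975  0.001 -0.56 ]
 [ 0.    -0.001 -1.     0.231]
 [ 0.     0.     0.     1.   ]]
[array([ 14.  , -19.53,  -2.7 ]), ('roll', np.float64(2.39)), ('after turn', array([  8.97, -22.29,  -2.7 ]))]
```

```bash

python3 -m handwheel '[{"xyz":[0,0,-1],"roll":0.8,"fingers":1},{"xyz":[0,0,-1],"roll":0.8,"fingers":1},{"xyz":[0,0,-0.7],"roll":0.79,"fingers":1},{"xyz":[0.7,-0.7,0],"roll":0,"fingers":0.5},{"xyz":[0.7,-0.7,0],"roll":0,"fingers":0.5},{"xyz":[0.7,-0.9,0],"roll":0,"fingers":0.5},{"xyz":[0.7,-0.9,0],"roll":0,"fingers":0.5},{"xyz":[0.7,-0.9,0],"roll":0,"fingers":0.5},{"xyz":[0.7,-0.9,0],"roll":0,"fingers":0.5},{"xyz":[0.7,-0.9,0],"roll":0,"fingers":0.5},{"xyz":[0.7,-0.9,0],"roll":0,"fingers":0.5}]'
python3 -m handwheel '[{"xyz":[0.3,-1,0],"roll":0,"fingers":0.5},{"xyz":[0.3,-1,0],"roll":0,"fingers":0.5},{"xyz":[0.3,-1,0],"roll":0,"fingers":0.5},{"xyz":[0.3,-1,0],"roll":0,"fingers":0.5},{"xyz":[0.3,-1,0],"roll":0,"fingers":0.5},{"xyz":[0.3,-1,0],"roll":0,"fingers":0.5},{"xyz":[0.3,-1,0],"roll":0,"fingers":0.5},{"xyz":[0.3,-1,0],"roll":0,"fingers":0.5},{"xyz":[0.3,-1,0],"roll":0,"fingers":0.5},{"xyz":[0.3,-1,0],"roll":0,"fingers":0.5},{"xyz":[0.3,-1,0],"roll":0,"fingers":0.5},{"xyz":[0,-1,0],"roll":0,"fingers":0.5}]'
python3 - <<'E'
from h import *
print(to((.50,.326,.34),np.pi/2-.0145))
E
```

```text
time: 1.25
tcp_pos: [0.3567, -0.29, 0.3392]
tool_rot: [0.0, 1.0, -0.007, 0.0]
wrist_force: [1.2, -1.7, 0.1]
width: 0.501
grasp_force: 0.0
time: 2.45
tcp_pos: [0.4958, 0.1881, 0.3386]
tool_rot: [0.0, 1.0, -0.007, 0.0]
wrist_force: [0.4, -0.1, -0.5]
width: 0.496
grasp_force: 0.0
[array([ 0.05, -3.45, -0.04]), ('roll', np.float64(0.0)), ('after turn', array([ 0.05, -3.45, -0.04]))]
```

```bash

python3 -m handwheel '[{"xyz":[0,-1,0],"roll":0,"fingers":0.5},{"xyz":[0,-1,0],"roll":0,"fingers":0.5},{"xyz":[0,-1,0],"roll":0,"fingers":0.5},{"xyz":[0,-0.45,0],"roll":0,"fingers":0.5},{"xyz":[0,0,0],"roll":0,"fingers":0.5},{"xyz":[0,0,0],"roll":0,"fingers":0.5}]'
cat > cap.py <<'E'
import sys
from h import *
from station import ctrl,eyes
n=sys.argv[1];T=pose(ctrl.get_obs());d=eyes.get_image("wrist");d["pose"]=T@d["T_tool_cam"];pickle.dump(d,open(f"pics/{n}.pkl","wb"));cv2.imwrite(f"pics/{n}.png",cv2.resize(d["image"][:,:,::-1],None,fx=1.5,fy=1.5,interpolation=cv2.INTER_CUBIC));print(T[:3,3])
E
python3 cap.py w1
```

```text
time: 3.05
tcp_pos: [0.4967, 0.3235, 0.3389]
tool_rot: [0.001, 1.0, -0.007, -0.0]
wrist_force: [0.0, -0.6, 0.5]
width: 0.496
grasp_force: 0.0
[0.49667629 0.3235193  0.33885374]
```

View pics/w1.png

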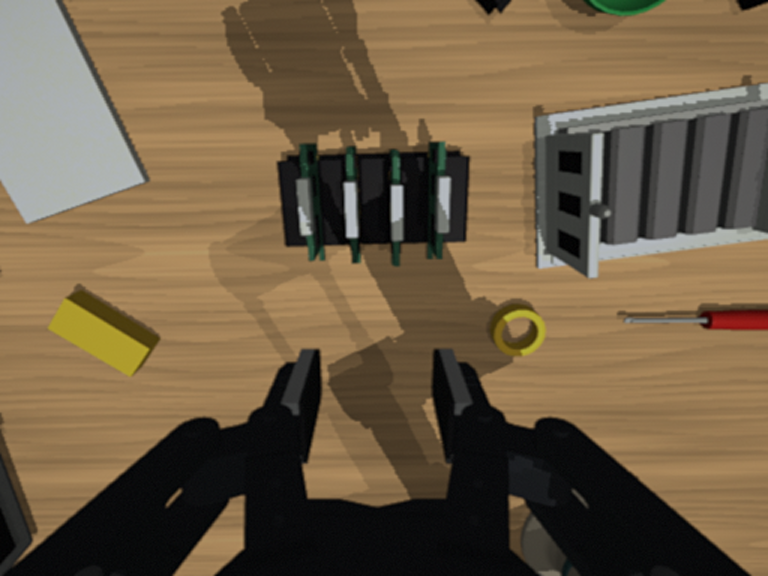

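```bash
cat >> h.py <<'E'
def ray(d,u,v,z,s=1.5):
    K,P=d["camera_matrix"],d["pose"];r=P[:3,:3]@np.linalg.solve(K,[u/s,v/s,1]);return P[:3,3]+r*(z-P[2,3])/r[2]
E
python3 - <<'E'
from h import *
d=pickle.load(open("pics/w1.pkl","rb"))
for a in [(304,178),(307,236),(350,181),(351,238),(397,184),(397,240),(444,177),(444,234)]: print(a,ray(d,*a,.106).round(4))
for a in [(281,158),(466,152),(467,242),(287,246)]: print("stand",ray(d,*a,.038 if 0 else .008).round(4))
print("pegtop",ray(d,601,211,.132))
E
```

```text
(304, 178) [0.5507 0.3854 0.106 ]
(307, 236) [0.4986 0.3863 0.106 ]
(350, 181) [0.5475 0.3449 0.106 ]
(351, 238) [0.4961 0.3458 0.106 ]
(397, 184) [0.5443 0.3033 0.106 ]
(397, 240) [0.4936 0.3032 0.106 ]
(444, 177) [0.5497 0.2618 0.106 ]
(444, 234) [0.4986 0.2599 0.106 ]
stand [0.5646 0.4256 0.008 ]
stand [0.5679 0.2232 0.008 ]
stand [0.4673 0.2165 0.008 ]
stand [0.4657 0.4274 0.008 ]
pegtop [0.52200244 0.13246091 0.132     ]
```

```bash

python3 -m handwheel '[{"xyz":[0.34,0.78,0.5],"roll":0,"fingers":0.35},{"xyz":[0.34,0.78,1],"roll":0,"fingers":0.35},{"xyz":[0,0,1],"roll":0,"fingers":0.35},{"xyz":[0,0,1],"roll":0,"fingers":0.35},{"xyz":[0,0,1],"roll":0,"fingers":0.35},{"xyz":[0,0,0],"roll":0,"fingers":0.35},{"xyz":[0,0,0],"roll":0,"fingers":0.35}]'
python3 cap.py w2
python3 - <<'E'
from h import *
print(to((.524,.261,.078),np.pi/2-.0145))
E
```

```text
time: 3.8
tcp_pos: [0.5228, 0.2618, 0.1619]
tool_rot: [0.0, 1.0, -0.008, -0.0]
wrist_force: [0.7, 0.4, 0.2]
width: 0.353
grasp_force: 0.0
[0.52280926 0.26182039 0.1618956 ]
[array([-0.  ,  0.04,  2.13]), ('roll', np.float64(-0.01)), ('after turn', array([-0.  ,  0.04,  2.13]))]
```

View pics/w2.png

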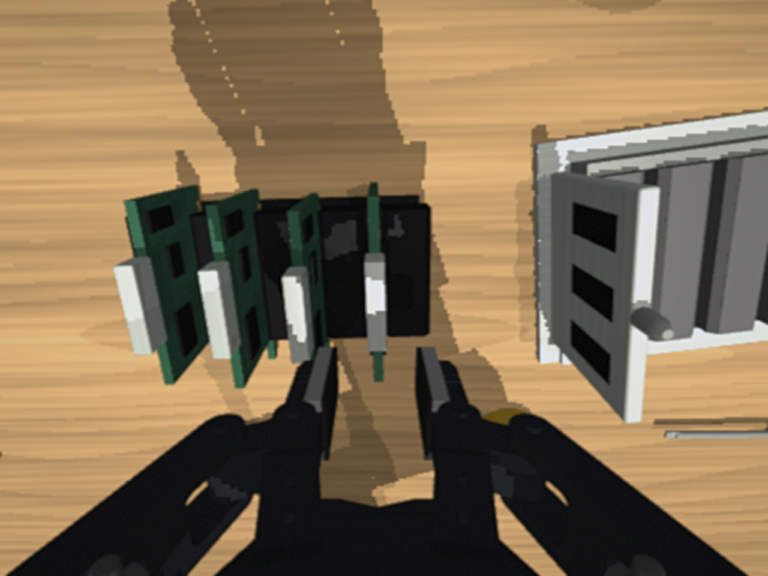

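```bash

python3 -m handwheel '[{"xyz":[0,0,1],"roll":0,"fingers":0.35},{"xyz":[0,0.03,0.7],"roll":0,"fingers":0.35},{"xyz":[0,0,0.42],"roll":0,"fingers":0.35},{"xyz":[0,0,0],"roll":0,"fingers":0.2},{"xyz":[0,0,0],"roll":0,"fingers":0},{"xyz":[0,0,0],"roll":0,"fingers":0},{"xyz":[0,0,0],"roll":0,"fingers":0},{"xyz":[0,0,0],"roll":0,"fingers":0}]' 40
python3 -m handwheel '[{"xyz":[0,0,-0.5],"roll":0,"fingers":0},{"xyz":[0,0,-1],"roll":0,"fingers":0},{"xyz":[0,0,-1],"roll":0,"fingers":0},{"xyz":[0,0,-1],"roll":0,"fingers":0},{"xyz":[0,0,-1],"roll":0,"fingers":0},{"xyz":[0,0,0],"roll":0,"fingers":0},{"xyz":[0,0,0],"roll":0,"fingers":0}]'
```

```text
time: 4.65
tcp_pos: [0.5237, 0.2622, 0.0782]
tool_rot: [-0.001, 1.0, -0.007, 0.002]
wrist_force: [0.4, 0.0, 5.5]
width: 0.114
grasp_force: 43.8
time: 5.35
tcp_pos: [0.5226, 0.2619, 0.2575]
tool_rot: [-0.0, 1.0, -0.007, 0.001]
wrist_force: [-0.4, -0.0, -1.9]
width: 0.109
grasp_force: 43.0
```

```bash

python3 -m handwheel '[{"xyz":[0.1,0.5,-0.3],"roll":-0.7,"fingers":0},{"xyz":[0.1,1,0],"roll":-0.64,"fingers":0},{"xyz":[0.2,1,0],"roll":0,"fingers":0},{"xyz":[0.2,1,0],"roll":0,"fingers":0},{"xyz":[0,1,0],"roll":0,"fingers":0},{"xyz":[0,1,0],"roll":0,"fingers":0},{"xyz":[0,1,0],"roll":0,"fingers":0},{"xyz":[0,0.5,0],"roll":0,"fingers":0},{"xyz":[0,0,0],"roll":0,"fingers":0},{"xyz":[0,0,0],"roll":0,"fingers":0},{"xyz":[0,0,0],"roll":0,"fingers":0}]'
python3 cap.py w3
python3 - <<'E'
from h import *
print(to((.5583,-.0382,.27),np.pi/2+.119))
E
```

```text
time: 6.45
tcp_pos: [0.5739, -0.0133, 0.2674]
tool_rot: [-0.001, 0.998, 0.06, -0.001]
wrist_force: [-0.3, -0.5, -1.0]
width: 0.11
grasp_force: 42.9
[ 0.57387837 -0.01331567  0.26740726]
[array([-0.47,  0.57, -0.06]), ('roll', np.float64(0.02)), ('after turn', array([-0.46,  0.57, -0.06]))]
```

View pics/w3.png

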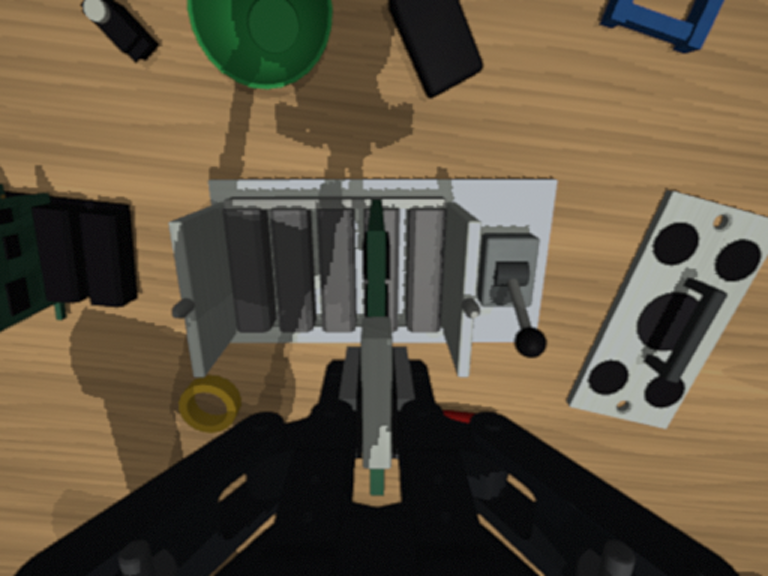

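```bash
python3 - <<'E'
import cv2,pickle
d=pickle.load(open("pics/w3.pkl","rb"))
a=d["image"][115:260,110:370,::-1];cv2.imwrite("pics/w3c.png",cv2.resize(a,None,fx=3,fy=3,interpolation=cv2.INTER_CUBIC))
E
```

```text
(no output)
```

View pics/w3c.png

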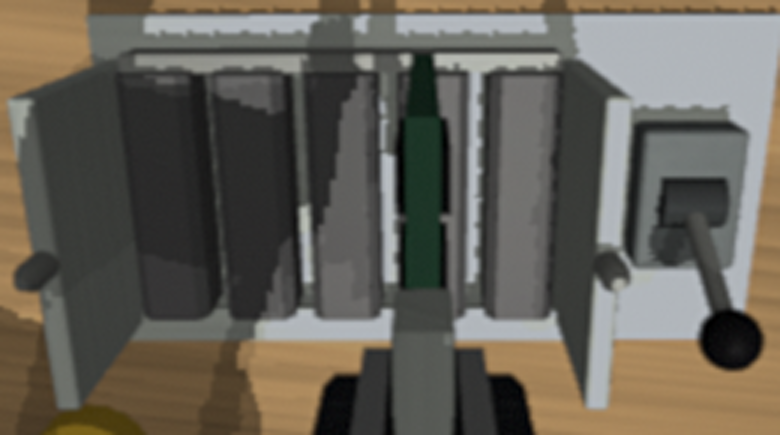

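```bash
python3 - <<'E'
from h import *
d=pickle.load(open("pics/w3.pkl","rb"));K,P=d["camera_matrix"],d["pose"]
c=lambda L:[(110+u/3,115+v/3) for u,v in L]
X=[(.065,.109,.112),(-.065,.109,.112),(.065,-.109,.112),(-.065,-.109,.112),(0,.109,.132),(0,-.109,.132)]
U=[(23,97),(67,406),(619,96),(596,407),(24,275),(619,281)]
p,r=fit([(K,P,X,c(U))],(.53,.02,.119));print(p.round(4),(r*3).tolist())
q=lambda X:((proj(K,P,place(p,np.array(X)))-[110,115])*3).round(0).tolist()
for y in(-.063,-.021,.021,.063): print(y,q([(.06,y,.008),(-.05,y,.008)]))
print("blocks",q([(.062,-.105,.043),(-.057,-.105,.043),(.062,-.073,.043),(-.057,-.073,.043)]),"base",q([(.085,.13,.008),(.085,-.2,.008),(-.085,-.2,.008)]))
print("lever",q([(-.038,-.165,.1)]),"stop",q([(.062,0,.033),(.075,0,.033)]))
E
```

```text
[0.5348 0.0187 0.1168] [[-3.3000000000000003, -4.5], [1.2000000000000002, 0.30000000000000004], [3.0, -1.2000000000000002], [0.30000000000000004, 1.2000000000000002], [-2.0999999999999996, 5.1], [0.8999999999999999, 1.2000000000000002]]
-0.063 [[477.0, 66.0], [472.0, 276.0]]
-0.021 [[390.0, 65.0], [392.0, 276.0]]
0.021 [[303.0, 65.0], [312.0, 276.0]]
0.063 [[216.0, 65.0], [232.0, 275.0]]
blocks [[577.0, 73.0], [561.0, 318.0], [505.0, 73.0], [496.0, 318.0]] base [[70.0, 11.0], [768.0, 14.0], [724.0, 337.0]]
lever [[730.0, 337.0]] stop [[341.0, 69.0], [341.0, 40.0]]
```

```bash
cat >> h.py <<'E'
RACK=(.5348,.0187,.1168)
def slot(n,g,H,off=(0,0)):
    """g,H mm in cage x / above slot floor of the grip point"""
    w=place(RACK,np.array([[g/1000+off[0],-.063+.042*n+off[1],H/1000-.011]]))[0];return to(w,np.pi/2+RACK[2])
E
python3 -c "
from h import *
print(slot(0,21,170),slot(0,21,114))"
```

```text
[array([-0.36,  0.67,  2.72]), ('roll', np.float64(0.04)), ('after turn', array([-0.35,  0.67,  2.72]))] [array([-0.35,  0.67,  4.12]), ('roll', np.float64(0.04)), ('after turn', array([-0.35,  0.67,  4.12]))]
```

```bash

python3 -m handwheel '[{"xyz":[-0.35,0.67,0],"roll":0.04,"fingers":0},{"xyz":[0,0,0.9],"roll":0,"fingers":0},{"xyz":[0,0,1],"roll":0,"fingers":0},{"xyz":[0,0,0.9],"roll":0,"fingers":0},{"xyz":[0,0,0.8],"roll":0,"fingers":0},{"xyz":[0,0,0],"roll":0,"fingers":0},{"xyz":[0,0,0],"roll":0,"fingers":0}]' 30
python3 cap.py w4
python3 -c "
from h import *
print(slot(0,21,114))"
```

```text
time: 7.2
tcp_pos: [0.564, -0.0419, 0.1247]
tool_rot: [-0.0, 0.998, 0.059, -0.0]
wrist_force: [0.7, -0.4, -0.4]
width: 0.11
grasp_force: 42.8
[ 0.56401075 -0.04189359  0.12470893]
[array([-0.05, -0.03,  0.57]), ('roll', np.float64(0.0)), ('after turn', array([-0.05, -0.03,  0.57]))]
```

View pics/w4.png

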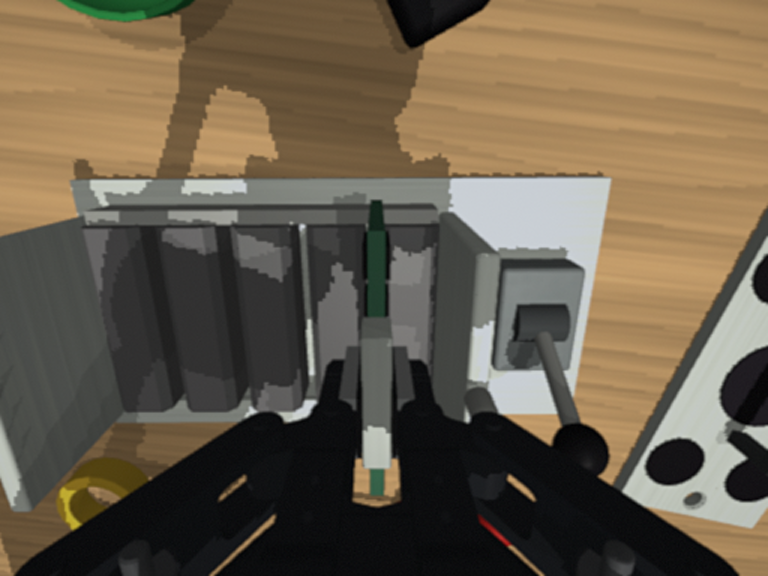

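```bash

python3 -m handwheel '[{"xyz":[-0.03,-0.02,0.3],"roll":0,"fingers":0},{"xyz":[0,0,0.25],"roll":0,"fingers":0},{"xyz":[-0.08,0,0.06],"roll":0,"fingers":0},{"xyz":[-0.08,0,0.05],"roll":0,"fingers":0},{"xyz":[-0.08,0,0.05],"roll":0,"fingers":0},{"xyz":[0,0,0],"roll":0,"fingers":0},{"xyz":[0,0,0],"roll":0,"fingers":0}]' 25
python3 cap.py w5
python3 -c "
from h import *
print(slot(0,11,109))"
```

```text
time: 7.95
tcp_pos: [0.5548, -0.0429, 0.0976]
tool_rot: [-0.0, 0.998, 0.058, 0.003]
wrist_force: [0.0, 1.8, 6.0]
width: 0.113
grasp_force: 44.8
[ 0.55479384 -0.04289052  0.09760622]
[array([-0.04, -0.01, -0.01]), ('roll', np.float64(-0.01)), ('after turn', array([-0.04, -0.01, -0.01]))]
```

View pics/w5.png

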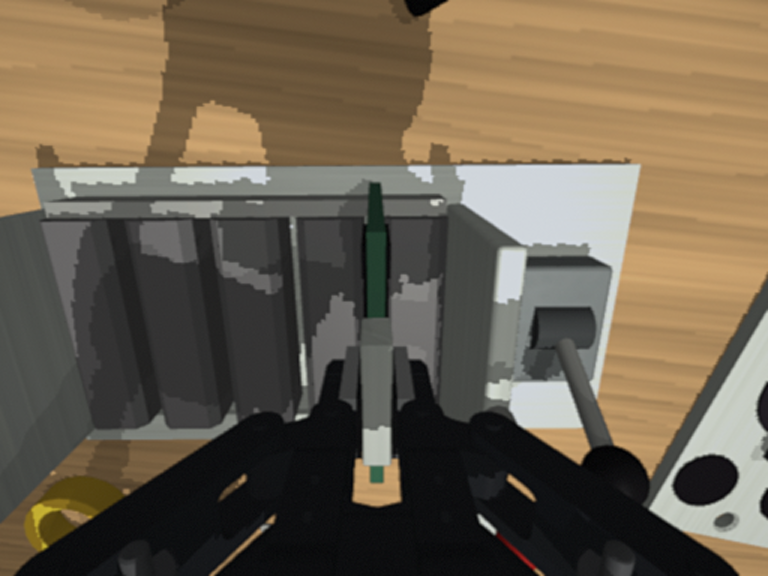

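```bash

python3 -m handwheel '[{"xyz":[-0.08,0,0.05],"roll":0,"fingers":0},{"xyz":[-0.08,0,0.04],"roll":0,"fingers":0},{"xyz":[-0.08,0,0.04],"roll":0,"fingers":0},{"xyz":[-0.02,0,0.04],"roll":0,"fingers":0},{"xyz":[0,0,0],"roll":0,"fingers":0},{"xyz":[0,0,0],"roll":0,"fingers":0}]' 25
python3 -c "
from h import *
print(slot(0,0,102))"
python3 -m handwheel '[{"xyz":[-0.08,0,0],"roll":0,"fingers":0},{"xyz":[-0.08,0,0],"roll":0,"fingers":0},{"xyz":[-0.08,0,0],"roll":0,"fingers":0},{"xyz":[-0.08,0,0],"roll":0,"fingers":0},{"xyz":[0,0,0],"roll":0,"fingers":0},{"xyz":[0,0,0],"roll":0,"fingers":0}]' 25
python3 cap.py w6
python3 -c "
from h import *
print(slot(0,-12,102))"
```

```text
time: 8.6
tcp_pos: [0.544, -0.0444, 0.0908]
tool_rot: [0.0, 0.998, 0.058, 0.002]
wrist_force: [0.5, 2.5, 10.1]
width: 0.109
grasp_force: 46.4
[array([-0.05, -0.02, -0.  ]), ('roll', np.float64(-0.01)), ('after turn', array([-0.05, -0.02, -0.  ]))]
time: 9.2
tcp_pos: [0.5316, -0.0459, 0.0902]
tool_rot: [0.0, 0.998, 0.058, 0.002]
wrist_force: [2.5, 2.2, 7.2]
width: 0.107
grasp_force: 45.7
[ 0.53157616 -0.04585031  0.09018183]
[array([-0.03, -0.02, -0.02]), ('roll', np.float64(-0.01)), ('after turn', array([-0.03, -0.02, -0.02]))]
```

View pics/w6.png

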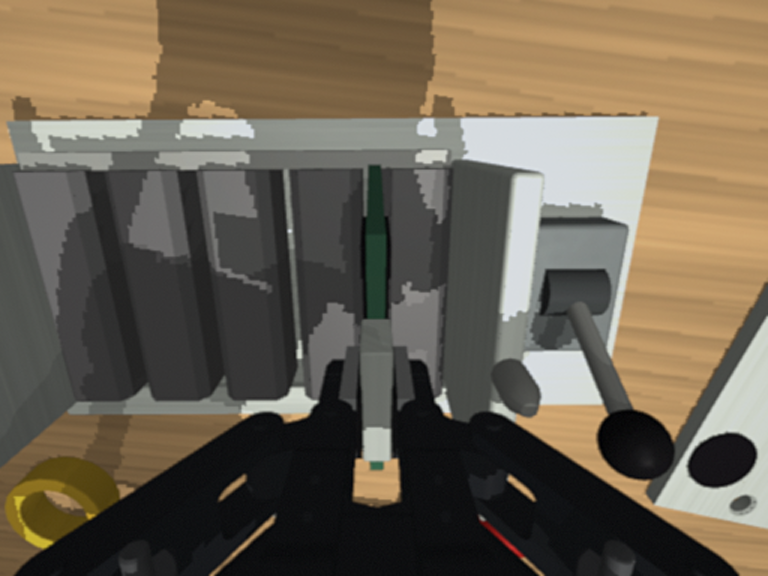

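```bash

python3 -m handwheel '[{"xyz":[-0.05,0,0],"roll":0,"fingers":0},{"xyz":[0.05,0,0.05],"roll":0,"fingers":0},{"xyz":[0.07,0,0.05],"roll":0,"fingers":0},{"xyz":[0.07,0,0.05],"roll":0,"fingers":0},{"xyz":[0.07,0,0.05],"roll":0,"fingers":0},{"xyz":[0.07,0,0.06],"roll":0,"fingers":0},{"xyz":[0.07,0,0.06],"roll":0,"fingers":0},{"xyz":[0,0,0],"roll":0,"fingers":0},{"xyz":[0,0,0],"roll":0,"fingers":0}]' 25
python3 cap.py w7
python3 -c "
from h import *
print(slot(0,5,89))"
```

```text
time: 10.15
tcp_pos: [0.5373, -0.0452, 0.0842]
tool_rot: [0.001, 0.998, 0.059, -0.005]
wrist_force: [-25.5, -0.3, 64.3]
width: 0.107
grasp_force: 62.7
[ 0.5372863  -0.04515887  0.08421056]
[array([ 0.25, -0.02,  0.15]), ('roll', np.float64(0.01)), ('after turn', array([ 0.25, -0.02,  0.15]))]
```

View pics/w7.png

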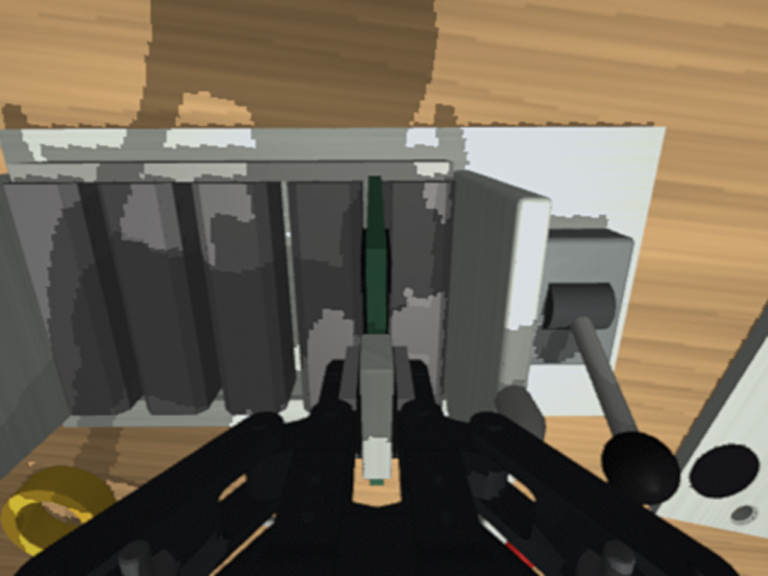

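```bash

python3 -m handwheel '[{"xyz":[-0.2,0,-0.2],"roll":0,"fingers":0},{"xyz":[-0.2,0,-0.1],"roll":0,"fingers":0},{"xyz":[0,0,0],"roll":0,"fingers":0},{"xyz":[0,0,0],"roll":0,"fingers":0}]' 25
python3 -m handwheel '[{"xyz":[-0.08,0,0],"roll":0,"fingers":0},{"xyz":[-0.08,0,0],"roll":0,"fingers":0},{"xyz":[0,0,0],"roll":0,"fingers":0},{"xyz":[0,0,0],"roll":0,"fingers":0}]' 25
python3 -c "
from h import *
from station import ctrl
print(slot(0,-15,101),ctrl.get_obs()['torque'])"
python3 cap.py w8
```

```text
time: 10.6
tcp_pos: [0.5267, -0.046, 0.0872]
tool_rot: [-0.0, 0.998, 0.058, -0.002]
wrist_force: [0.4, 1.9, 0.1]
width: 0.101
grasp_force: 53.0
time: 11.0
tcp_pos: [0.5239, -0.0467, 0.0881]
tool_rot: [-0.0, 0.998, 0.058, 0.002]
wrist_force: [4.1, 3.1, -3.5]
width: 0.11
grasp_force: 52.7
[array([ 0.09, -0.02, -0.05]), ('roll', np.float64(-0.02)), ('after turn', array([ 0.09, -0.02, -0.05]))] [ 0.64836665 -1.03658336  0.05463269]
[ 0.52392188 -0.04665432  0.0881181 ]
```

View pics/w8.png

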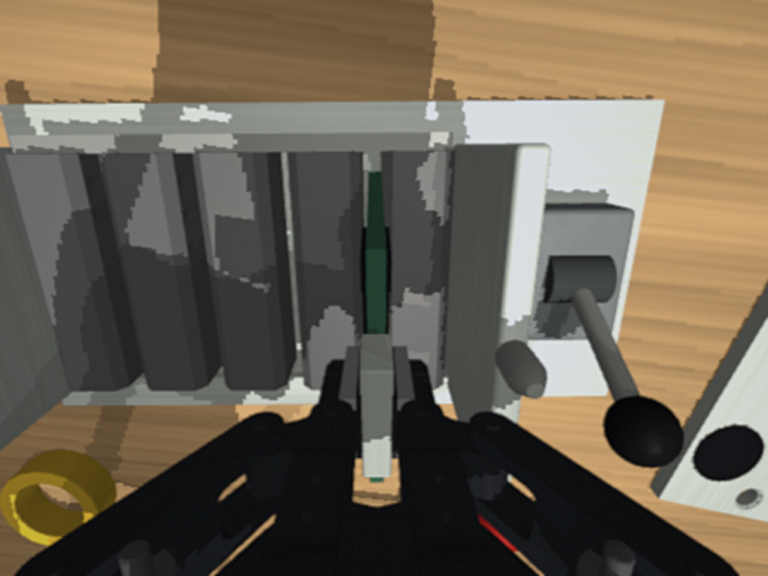

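```bash
cat >> h.py <<'E'
def bfit(d,rows,n):
    """rows: dict local(x,z)->image row (1.5x); board in slot n; returns g_mid(bottom centre x mm), z of bottom centre over floor, tilt deg (+ = toe low)"""
    def f(p):
        x,z,t=p;t=np.deg2rad(t);o=[]
        for (a,b),v in rows.items():
            X=x+a*np.cos(t)-b*np.sin(t);Z=z+a*np.sin(t)+b*np.cos(t)
            w=place(RACK,np.array([[X/1000,-.063+.042*n,Z/1000+.008]]));o.append(proj(d["camera_matrix"],d["pose"],w)[0,1]*1.5-v)
        return o
    r=least_squares(f,[0,5,5],loss="soft_l1",f_scale=3);return r.x.round(1),np.round(f(r.x),1)
E
python3 - <<'E'
from h import *
for n,r in(("w4",(201,233,320,467,495)),("w6",(166,215,320,458,468)),("w7",(177,230,336,478,484)),("w8",(170,225,335,475,482))):
    d=pickle.load(open(f"pics/{n}.pkl","rb"));print(n,bfit(d,dict(zip([(55,0),(55,80),(25,98),(-25,98),(-75,6)],r)),0), np.round(d['pose'][:3,3],3))
    g=d["image"];print(g[[int(q/1.5) for q in range(160,350,6)],250].tolist() if n=="w8" else "")
E
```

```text
w4 (array([ -5.5,  51.7, -19.9]), array([51.5, -0.3, -3.5,  3.7, -5.2])) [ 0.647 -0.033  0.268]

w6 (array([-10.2,  14.3,  -4.2]), array([ 34.1,  -1.2,  -1.1,   2.9, -38.4])) [ 0.614 -0.037  0.234]

w7 (array([-13.3,  12.8,  -7.5]), array([ 39.7,  -1. ,  -1.5,   3.2, -34.8])) [ 0.622 -0.036  0.227]

w8 (array([-18.9,  17.2,  -3.3]), array([ 33.7,  -1.3,  -0.9,   2.7, -46.2])) [ 0.607 -0.038  0.232]
[[115, 118, 112], [112, 115, 109], [63, 78, 68], [25, 47, 35], [27, 48, 36], [27, 47, 35], [27, 48, 36], [25, 46, 35], [25, 46, 34], [26, 47, 36], [26, 47, 37], [26, 47, 36], [26, 47, 35], [25, 47, 35], [27, 48, 36], [33, 59, 44], [35, 64, 48], [35, 64, 48], [35, 64, 48], [35, 64, 47], [35, 63, 47], [35, 63, 47], [36, 64, 48], [36, 64, 47], [34, 63, 46], [35, 63, 47], [34, 63, 48], [35, 63, 48], [34, 62, 46], [49, 61, 52], [89, 92, 88], [90, 92, 88]]
```

```bash
cat >> h.py <<'E'
def rows(d):
    g=d["image"].astype(int)[:,249:253].mean(1);G=(g[:,1]-g[:,0]>7)&(g[:,1]-g[:,2]>5)&(g[:,1]<110)
    r=[i for i in range(90,260) if G[i]]
    # longest run
    s=np.split(r,np.where(np.diff(r)>1)[0]+1);s=max(s,key=len);a,b=s[0],s[-1]+1
    k=g[a+3:b-3,1];j=a+4+int(np.argmax(np.diff(k)))
    return a*1.5,j*1.5,b*1.5
def bstate(d,n):
    a=rows(d);return a,bfit(d,{(55,0):a[0],(55,80):a[1],(25,80):a[2]},n)
E
python3 - <<'E'
from h import *
for n in("w3","w4","w5","w6","w7","w8"):
    d=pickle.load(open(f"pics/{n}.pkl","rb"));T=d["pose"]@np.linalg.inv(d["T_tool_cam"]);q=T[:2,3]-RACK[:2];print(n,"TCP g",((q[0]*np.cos(.1168)+q[1]*np.sin(.1168))*1000).round(1),"H",(T[2,3]*1000+11).round(1),bstate(d,0))
E
```

```text
w3 TCP g 35.1 H 278.4 ((np.float64(199.5), np.float64(231.0), np.float64(318.0)), (array([ 36.2, 193.1,  -0.5]), array([-0., -0., -0.])))
w4 TCP g 22.0 H 135.7 ((np.float64(201.0), np.float64(231.0), np.float64(318.0)), (array([22.3, 50.5, -0.9]), array([-0.,  0.,  0.])))
w5 TCP g 12.7 H 108.6 ((np.float64(181.5), np.float64(232.5), np.float64(318.0)), (array([23.7, 22.7,  6.1]), array([ 0., -0.,  0.])))
w6 TCP g -10.7 H 101.2 ((np.float64(165.0), np.float64(234.0), np.float64(319.5)), (array([ 9. , 18.6, 11.1]), array([-0.,  0., -0.])))
w7 TCP g -5.0 H 95.2 ((np.float64(175.5), np.float64(249.0), np.float64(334.5)), (array([ 9.4, 16. ,  9.8]), array([0., 0., 0.])))
w8 TCP g -18.4 H 99.1 ((np.float64(171.0), np.float64(249.0), np.float64(334.5)), (array([-0.9, 21.1, 11.8]), array([ 0., -0.,  0.])))
```

```bash

cat > st.py <<'E'
import sys
from h import *
from station import ctrl,eyes
n=int(sys.argv[1]);o=ctrl.get_obs();T=pose(o);d=eyes.get_image("wrist");d["pose"]=T@d["T_tool_cam"];q=T[:2,3]-RACK[:2]
a,(b,e)=bstate(d,n);b=b-[.5,3.7,-.7]
print("TCP g",((q[0]*np.cos(RACK[2])+q[1]*np.sin(RACK[2]))*1000).round(1),"H",(T[2,3]*1000+11).round(1),"board x,z,tilt",b.round(1),a,"heel",(b[0]+55*np.cos(np.deg2rad(b[2]))).round(1),"toe",(b[0]-75*np.cos(np.deg2rad(b[2]))).round(1),"F",o["wrist_force"].round(1),"w",round(o["width"],3),round(o["grasp_force"],1))
E
python3 -m handwheel '[{"xyz":[0.08,0,0.05],"roll":0,"fingers":0},{"xyz":[0.08,0,0.05],"roll":0,"fingers":0},{"xyz":[0.08,0,0.05],"roll":0,"fingers":0},{"xyz":[0.08,0,0.05],"roll":0,"fingers":0},{"xyz":[0,0,0],"roll":0,"fingers":0},{"xyz":[0,0,0],"roll":0,"fingers":0}]' 25
python3 st.py 0
```

```text
time: 11.65
tcp_pos: [0.5338, -0.0454, 0.0805]
tool_rot: [0.0, 0.998, 0.058, -0.001]
wrist_force: [0.6, 1.3, 4.8]
width: 0.104
grasp_force: 54.0
TCP g -8.5 H 91.5 board x,z,tilt [0.3 7.8 7.3] (np.float64(186.0), np.float64(246.0), np.float64(333.0)) heel 54.9 toe -74.1 F [0.6 1.3 4.8] w 0.104 54.0
```

```bash

python3 -m handwheel '[{"xyz":[0.07,0,0.04],"roll":0,"fingers":0},{"xyz":[0.07,0,0.04],"roll":0,"fingers":0},{"xyz":[0.07,0,0.04],"roll":0,"fingers":0},{"xyz":[0.07,0,0.04],"roll":0,"fingers":0},{"xyz":[0.05,0,0.04],"roll":0,"fingers":0},{"xyz":[0,0,0],"roll":0,"fingers":0},{"xyz":[0,0,0],"roll":0,"fingers":0}]' 25
python3 st.py 0
```

```text
time: 12.4
tcp_pos: [0.545, -0.0438, 0.0722]
tool_rot: [-0.0, 0.998, 0.058, -0.003]
wrist_force: [-4.6, 2.2, 7.8]
width: 0.108
grasp_force: 54.3
TCP g 2.8 H 83.2 board x,z,tilt [ 0.9 -0.9  0.3] (np.float64(205.5), np.float64(243.0), np.float64(331.5)) heel 55.9 toe -74.1 F [-4.6  2.2  7.8] w 0.108 54.3
```

```bash

python3 -m handwheel '[{"xyz":[0,0,0],"roll":0,"fingers":0.3},{"xyz":[0,0,0],"roll":0,"fingers":0.3},{"xyz":[0,0,0],"roll":0,"fingers":0.3},{"xyz":[0,0,-0.3],"roll":0,"fingers":0.3},{"xyz":[0,0,-1],"roll":0,"fingers":0.3},{"xyz":[0,0,-1],"roll":0,"fingers":0.3},{"xyz":[0,0,-1],"roll":0,"fingers":0.3},{"xyz":[0,0,-0.5],"roll":0,"fingers":0.3},{"xyz":[0,-1,0],"roll":0,"fingers":0.3},{"xyz":[0,-1,0],"roll":0.66,"fingers":0.3},{"xyz":[0,-1,0],"roll":0.65,"fingers":0.3}]' 40
python3 st.py 0
python3 -c "
from h import *
print(to((.5195,.3032,.16),np.pi/2-.0145))"
```

```text
time: 13.55
tcp_pos: [0.5367, 0.076, 0.2243]
tool_rot: [0.0, 1.0, -0.01, 0.001]
wrist_force: [0.0, 0.6, 0.6]
width: 0.299
grasp_force: 0.0
[array([-0.51, -5.5 ,  1.64]), ('roll', np.float64(-0.03)), ('after turn', array([-0.49, -5.5 ,  1.64]))]Traceback (most recent call last):
  File "st.py", line 5, in <module>
    a,(b,e)=bstate(d,n);b=b-[.5,3.7,-.7]
            ~~~~~~^^^^^
  File "h.py", line 47, in bstate
    a=rows(d);return a,bfit(d,{(55,0):a[0],(55,80):a[1],(25,80):a[2]},n)
  File "h.py", line 43, in rows
    s=np.split(r,np.where(np.diff(r)>1)[0]+1);s=max(s,key=len);a,b=s[0],s[-1]+1
                                                                   ~^^^
IndexError: index 0 is out of bounds for axis 0 with size 0
```

```bash

python3 -m handwheel '[{"xyz":[0,-1,0],"roll":0,"fingers":0.3},{"xyz":[0,-1,0],"roll":0,"fingers":0.3},{"xyz":[-0.1,-1,0],"roll":0,"fingers":0.3},{"xyz":[-0.2,-1,0],"roll":0,"fingers":0.3},{"xyz":[-0.2,-1,0],"roll":0,"fingers":0.3},{"xyz":[0,-0.5,0.5],"roll":0,"fingers":0.3},{"xyz":[0,0,1.1],"roll":0,"fingers":0.3},{"xyz":[0,0,0],"roll":0,"fingers":0.3},{"xyz":[0,0,0],"roll":0,"fingers":0.3}]'
python3 -c "
from h import *
from station import ctrl,eyes
print(to((.5195,.3032,.078),np.pi/2-.0145))
g=eyes.get_image('wrist')['image'].astype(int)
for r in (178,190,205): print([ (i,int(m)) for i,m in enumerate(g[r].mean(1)) if 225<i<275 and m>120])"
```

```text
[array([-0.51, -5.48,  3.69]), ('roll', np.float64(-0.03)), ('after turn', array([-0.49, -5.49,  3.69]))]
[(250, 141), (251, 190), (252, 204), (253, 196), (254, 156), (255, 123), (266, 125), (267, 124), (268, 125), (269, 125), (270, 125), (271, 125), (272, 126), (273, 125), (274, 125)]
[(252, 172), (253, 203), (254, 205), (255, 203), (256, 196), (257, 183), (258, 129), (265, 120), (266, 124), (267, 124), (268, 124), (269, 125), (270, 124), (271, 124), (272, 124), (273, 124), (274, 124)]
[(265, 121), (266, 122), (267, 122), (268, 122), (269, 121), (270, 121), (271, 122), (272, 122), (273, 121), (274, 122)]out of range: a shift must lie within [-1, 1]
```

Typo (1.1) refused the call; resend.

```bash

python3 -m handwheel '[{"xyz":[0,-1,0],"roll":0,"fingers":0.3},{"xyz":[0,-1,0],"roll":0,"fingers":0.3},{"xyz":[-0.1,-1,0],"roll":0,"fingers":0.3},{"xyz":[-0.2,-1,0],"roll":0,"fingers":0.3},{"xyz":[-0.2,-1,0],"roll":0,"fingers":0.3},{"xyz":[0,-0.5,0.6],"roll":0,"fingers":0.3},{"xyz":[0,0,1],"roll":0,"fingers":0.3},{"xyz":[0,0,0],"roll":0,"fingers":0.3},{"xyz":[0,0,0],"roll":0,"fingers":0.3}]'
python3 -c "
from h import *
from station import ctrl,eyes
print(to((.5195,.3032,.078),np.pi/2-.0145))
g=eyes.get_image('wrist')['image'].astype(int)
for r in (178,190,205): print([ (i,int(m)) for i,m in enumerate(g[r].mean(1)) if 225<i<275 and m>120])"
```

```text
time: 14.55
tcp_pos: [0.5199, 0.2951, 0.1598]
tool_rot: [0.001, 1.0, -0.008, -0.001]
wrist_force: [0.4, 0.1, 0.7]
width: 0.303
grasp_force: 0.0
[array([-0.01, -0.21,  2.05]), ('roll', np.float64(-0.01)), ('after turn', array([-0.01, -0.21,  2.05]))]
[]
[(232, 147), (233, 151), (234, 140), (235, 137), (236, 137), (237, 136), (238, 153), (239, 205), (240, 226), (241, 226), (242, 226), (243, 228), (244, 202), (245, 132)]
[(233, 185), (234, 218), (235, 222), (236, 221), (237, 222), (238, 222), (239, 222), (240, 223), (241, 224), (242, 225), (243, 227), (244, 215), (245, 149)]
```

```bash

python3 -m handwheel '[{"xyz":[0,-0.21,0.3],"roll":0,"fingers":0.3},{"xyz":[0,0,0.9],"roll":0,"fingers":0.3},{"xyz":[0,0,0.55],"roll":0,"fingers":0.3},{"xyz":[0,0,0.3],"roll":0,"fingers":0.3},{"xyz":[0,0,0],"roll":0,"fingers":0},{"xyz":[0,0,0],"roll":0,"fingers":0},{"xyz":[0,0,0],"roll":0,"fingers":0},{"xyz":[0,0,0],"roll":0,"fingers":0}]' 40
python3 -m handwheel '[{"xyz":[0,0,-0.5],"roll":0,"fingers":0},{"xyz":[0,0,-1],"roll":0,"fingers":0},{"xyz":[0,0,-1],"roll":0,"fingers":0},{"xyz":[0,0,-1],"roll":0,"fingers":0},{"xyz":[0,0,-1],"roll":0,"fingers":0},{"xyz":[0,1,0],"roll":0,"fingers":0},{"xyz":[0,1,0],"roll":-0.65,"fingers":0},{"xyz":[0,1,0],"roll":-0.66,"fingers":0},{"xyz":[0.2,1,0],"roll":0,"fingers":0},{"xyz":[0.2,1,0],"roll":0,"fingers":0},{"xyz":[0.2,1,0],"roll":0,"fingers":0},{"xyz":[0.2,1,0],"roll":0,"fingers":0}]'
python3 -c "
from h import *
print(slot(1,23,135))"
```

```text
time: 15.4
tcp_pos: [0.5205, 0.3046, 0.0796]
tool_rot: [-0.0, 1.0, -0.008, 0.001]
wrist_force: [-0.9, -0.5, -1.3]
width: 0.107
grasp_force: 43.5
time: 16.6
tcp_pos: [0.5711, 0.0275, 0.2594]
tool_rot: [0.0, 0.998, 0.058, 0.001]
wrist_force: [0.7, 0.6, -1.5]
width: 0.106
grasp_force: 43.5
[array([-0.36,  0.64,  3.38]), ('roll', np.float64(-0.01)), ('after turn', array([-0.36,  0.64,  3.38]))]
```

```bash

python3 -m handwheel '[{"xyz":[-0.36,0.64,0],"roll":0,"fingers":0},{"xyz":[0,0,0.9],"roll":0,"fingers":0},{"xyz":[0,0,1],"roll":0,"fingers":0},{"xyz":[0,0,1],"roll":0,"fingers":0},{"xyz":[0,0,0.48],"roll":0,"fingers":0},{"xyz":[0,0,0],"roll":0,"fingers":0},{"xyz":[0,0,0],"roll":0,"fingers":0}]' 40
python3 st.py 1
python3 -c "
from h import *
print(slot(1,21,114))"
```

```text
time: 17.3
tcp_pos: [0.5601, 0.0019, 0.1241]
tool_rot: [0.0, 0.998, 0.058, 0.001]
wrist_force: [-0.0, 0.9, -0.4]
width: 0.106
grasp_force: 43.4
TCP g 23.2 H 135.1 board x,z,tilt [21.7 45.7  0.9] (np.float64(204.0), np.float64(240.0), np.float64(325.5)) heel 76.7 toe -53.3 F [-0.   0.9 -0.4] w 0.106 43.4
[array([-0.07,  0.03,  0.55]), ('roll', np.float64(-0.01)), ('after turn', array([-0.07,  0.03,  0.55]))]
```

```bash

python3 -m handwheel '[{"xyz":[-0.05,0.03,0.3],"roll":0,"fingers":0},{"xyz":[0,0,0.23],"roll":0,"fingers":0},{"xyz":[-0.08,0,0.06],"roll":0,"fingers":0},{"xyz":[-0.08,0,0.05],"roll":0,"fingers":0},{"xyz":[-0.08,0,0.05],"roll":0,"fingers":0},{"xyz":[-0.08,0,0.05],"roll":0,"fingers":0},{"xyz":[-0.08,0,0.04],"roll":0,"fingers":0},{"xyz":[-0.08,0,0.04],"roll":0,"fingers":0},{"xyz":[-0.02,0,0.04],"roll":0,"fingers":0},{"xyz":[0,0,0],"roll":0,"fingers":0},{"xyz":[0,0,0],"roll":0,"fingers":0}]' 
python3 st.py 1
python3 -c "
from h import *
print(slot(1,2,102))"
```

```text
time: 18.45
tcp_pos: [0.5397, -0.0019, 0.0908]
tool_rot: [0.0, 0.998, 0.058, 0.003]
wrist_force: [-0.2, 1.9, 9.7]
width: 0.106
grasp_force: 47.0
TCP g 2.5 H 101.8 board x,z,tilt [19.3 16.2 12.2] (np.float64(171.0), np.float64(244.5), np.float64(328.5)) heel 73.1 toe -54.0 F [-0.2  1.9  9.7] w 0.106 47.0
[array([-0.01,  0.  , -0.  ]), ('roll', np.float64(-0.01)), ('after turn', array([-0.01,  0.  , -0.  ]))]
```

```bash

python3 -m handwheel '[{"xyz":[-0.08,0,0],"roll":0,"fingers":0},{"xyz":[-0.08,0,0],"roll":0,"fingers":0},{"xyz":[-0.08,0,0],"roll":0,"fingers":0},{"xyz":[-0.08,0,0],"roll":0,"fingers":0},{"xyz":[-0.08,0,0],"roll":0,"fingers":0},{"xyz":[-0.06,0,0],"roll":0,"fingers":0},{"xyz":[0,0,0],"roll":0,"fingers":0},{"xyz":[0,0,0],"roll":0,"fingers":0}]' 
python3 st.py 1
```

```text
time: 19.3
tcp_pos: [0.5212, -0.004, 0.0898]
tool_rot: [0.0, 0.998, 0.058, 0.002]
wrist_force: [2.7, 0.8, 6.2]
width: 0.107
grasp_force: 46.1
TCP g -16.1 H 100.8 board x,z,tilt [-0.2 14.9 11.7] (np.float64(172.5), np.float64(244.5), np.float64(328.5)) heel 53.7 toe -73.6 F [2.7 0.8 6.2] w 0.107 46.1
```

```bash

python3 -m handwheel '[{"xyz":[0.07,0,0.035],"roll":0,"fingers":0},{"xyz":[0.07,0,0.035],"roll":0,"fingers":0},{"xyz":[0.07,0,0.04],"roll":0,"fingers":0},{"xyz":[0.07,0,0.04],"roll":0,"fingers":0},{"xyz":[0.06,0,0.04],"roll":0,"fingers":0},{"xyz":[0.06,0,0.04],"roll":0,"fingers":0},{"xyz":[0.05,0,0.04],"roll":0,"fingers":0},{"xyz":[0.05,0,0.04],"roll":0,"fingers":0},{"xyz":[0,0,0],"roll":0,"fingers":0},{"xyz":[0,0,0],"roll":0,"fingers":0}]' 
python3 st.py 1
```

```text
time: 20.35
tcp_pos: [0.5395, -0.0018, 0.0769]
tool_rot: [0.0, 0.998, 0.058, 0.0]
wrist_force: [0.7, 0.5, 6.0]
width: 0.106
grasp_force: 46.9
TCP g 2.3 H 87.9 board x,z,tilt [1.9 0.9 1.2] (np.float64(202.5), np.float64(240.0), np.float64(327.0)) heel 56.9 toe -73.1 F [0.7 0.5 6. ] w 0.106 46.9
```

```bash

python3 -m handwheel '[{"xyz":[0.02,0,0.04],"roll":0,"fingers":0},{"xyz":[0,0,0],"roll":0,"fingers":0},{"xyz":[0,0,0],"roll":0,"fingers":0}]'
python3 st.py 1
python3 -m handwheel '[{"xyz":[0,0,0],"roll":0,"fingers":0.3},{"xyz":[0,0,0],"roll":0,"fingers":0.3},{"xyz":[0,0,0],"roll":0,"fingers":0.3},{"xyz":[0,0,-0.3],"roll":0,"fingers":0.3},{"xyz":[0,0,-1],"roll":0,"fingers":0.3},{"xyz":[0,0,-1],"roll":0,"fingers":0.3},{"xyz":[0,0,-1],"roll":0,"fingers":0.3},{"xyz":[0,0,-0.5],"roll":0,"fingers":0.3},{"xyz":[0,-1,0],"roll":0,"fingers":0.3},{"xyz":[0,-1,0],"roll":0.66,"fingers":0.3},{"xyz":[0,-1,0],"roll":0.65,"fingers":0.3}]' 40
python3 -m handwheel '[{"xyz":[0,-1,0],"roll":0,"fingers":0.3},{"xyz":[0,-1,0],"roll":0,"fingers":0.3},{"xyz":[0,-1,0],"roll":0,"fingers":0.3},{"xyz":[-0.1,-1,0],"roll":0,"fingers":0.3},{"xyz":[-0.1,-1,0],"roll":0,"fingers":0.3},{"xyz":[0,-0.6,0.6],"roll":0,"fingers":0.3},{"xyz":[0,0,1],"roll":0,"fingers":0.3},{"xyz":[0,0,0],"roll":0,"fingers":0.3},{"xyz":[0,0,0],"roll":0,"fingers":0.3}]'
python3 -c "
from h import *
print(to((.522,.3452,.078),np.pi/2-.0145))"
```

```text
time: 20.7
tcp_pos: [0.5403, -0.0017, 0.0763]
tool_rot: [0.0, 0.998, 0.058, 0.0]
wrist_force: [-0.3, 0.2, 12.4]
width: 0.106
grasp_force: 47.9
TCP g 3.1 H 87.3 board x,z,tilt [1.8 0.3 0.7] (np.float64(204.0), np.float64(240.0), np.float64(327.0)) heel 56.8 toe -73.2 F [-0.3  0.2 12.4] w 0.106 47.9
time: 21.85
tcp_pos: [0.5284, 0.1188, 0.2278]
tool_rot: [0.0, 1.0, -0.01, 0.0]
wrist_force: [0.5, -0.1, -0.0]
width: 0.3
grasp_force: 0.0
time: 22.75
tcp_pos: [0.5239, 0.3417, 0.1629]
tool_rot: [0.001, 1.0, -0.008, -0.001]
wrist_force: [0.8, 1.0, 0.0]
width: 0.303
grasp_force: 0.0
[array([-0.05, -0.09,  2.12]), ('roll', np.float64(-0.01)), ('after turn', array([-0.05, -0.09,  2.12]))]
```

```bash

python3 -m handwheel '[{"xyz":[-0.04,-0.09,0.35],"roll":0,"fingers":0.3},{"xyz":[0,0,0.9],"roll":0,"fingers":0.3},{"xyz":[0,0,0.55],"roll":0,"fingers":0.3},{"xyz":[0,0,0.3],"roll":0,"fingers":0.3},{"xyz":[0,0,0],"roll":0,"fingers":0},{"xyz":[0,0,0],"roll":0,"fingers":0},{"xyz":[0,0,0],"roll":0,"fingers":0},{"xyz":[0,0,0],"roll":0,"fingers":0}]' 40
python3 -m handwheel '[{"xyz":[0,0,-0.5],"roll":0,"fingers":0},{"xyz":[0,0,-1],"roll":0,"fingers":0},{"xyz":[0,0,-1],"roll":0,"fingers":0},{"xyz":[0,0,-1],"roll":0,"fingers":0},{"xyz":[0,0,-1],"roll":0,"fingers":0},{"xyz":[0,1,0],"roll":0,"fingers":0},{"xyz":[0,1,0],"roll":-0.65,"fingers":0},{"xyz":[0,1,0],"roll":-0.66,"fingers":0},{"xyz":[0.2,1,0],"roll":0,"fingers":0},{"xyz":[0.2,1,0],"roll":0,"fingers":0},{"xyz":[0.2,1,0],"roll":0,"fingers":0},{"xyz":[0.2,1,0],"roll":0,"fingers":0}]'
python3 -c "
from h import *
print(slot(2,23,135))"
```

```text
time: 23.55
tcp_pos: [0.5235, 0.346, 0.08]
tool_rot: [-0.0, 1.0, -0.008, 0.001]
wrist_force: [1.1, -0.7, -0.5]
width: 0.11
grasp_force: 43.5
time: 24.75
tcp_pos: [0.574, 0.069, 0.2597]
tool_rot: [0.0, 0.998, 0.058, 0.001]
wrist_force: [0.4, 0.1, -1.6]
width: 0.108
grasp_force: 43.5
[array([-0.55,  0.61,  3.39]), ('roll', np.float64(-0.01)), ('after turn', array([-0.55,  0.61,  3.39]))]
```

```bash

python3 -m handwheel '[{"xyz":[-0.55,0.64,0],"roll":0,"fingers":0},{"xyz":[0,0,0.9],"roll":0,"fingers":0},{"xyz":[0,0,1],"roll":0,"fingers":0},{"xyz":[0,0,1],"roll":0,"fingers":0},{"xyz":[0,0,0.48],"roll":0,"fingers":0},{"xyz":[0,0,0],"roll":0,"fingers":0},{"xyz":[0,0,0],"roll":0,"fingers":0}]' 40
python3 st.py 2
python3 -c "
from h import *
print(slot(2,21,114))"
```

```text
time: 25.45
tcp_pos: [0.5556, 0.0425, 0.1245]
tool_rot: [0.0, 0.998, 0.058, 0.001]
wrist_force: [0.0, -0.2, -0.5]
width: 0.109
grasp_force: 43.4
TCP g 23.4 H 135.5 board x,z,tilt [22.6 45.4  0.7] (np.float64(202.5), np.float64(237.0), np.float64(322.5)) heel 77.6 toe -52.4 F [ 0.  -0.2 -0.5] w 0.109 43.4
[array([-0.08,  0.  ,  0.56]), ('roll', np.float64(-0.01)), ('after turn', array([-0.08,  0.  ,  0.56]))]
```

```bash

python3 -m handwheel '[{"xyz":[-0.07,0,0.3],"roll":0,"fingers":0},{"xyz":[0,0,0.24],"roll":0,"fingers":0},{"xyz":[-0.08,0,0.06],"roll":0,"fingers":0},{"xyz":[-0.08,0,0.05],"roll":0,"fingers":0},{"xyz":[-0.08,0,0.05],"roll":0,"fingers":0},{"xyz":[-0.08,0,0.05],"roll":0,"fingers":0},{"xyz":[-0.08,0,0.04],"roll":0,"fingers":0},{"xyz":[-0.08,0,0.04],"roll":0,"fingers":0},{"xyz":[-0.02,0,0.04],"roll":0,"fingers":0},{"xyz":[0,0,0],"roll":0,"fingers":0},{"xyz":[0,0,0],"roll":0,"fingers":0}]' 
python3 st.py 2
python3 -c "
from h import *
print(slot(2,2,102))"
```

```text
time: 26.6
tcp_pos: [0.5345, 0.0399, 0.0914]
tool_rot: [0.0, 0.998, 0.058, 0.003]
wrist_force: [-0.5, 1.0, 10.3]
width: 0.109
grasp_force: 46.8
TCP g 2.2 H 102.4 board x,z,tilt [19.6 16.  12.1] (np.float64(169.5), np.float64(241.5), np.float64(325.5)) heel 73.4 toe -53.7 F [-0.5  1.  10.3] w 0.109 46.8
[array([-0.  ,  0.  ,  0.01]), ('roll', np.float64(-0.01)), ('after turn', array([-0.  ,  0.  ,  0.01]))]
```

```bash

python3 -m handwheel '[{"xyz":[-0.08,0,0],"roll":0,"fingers":0},{"xyz":[-0.08,0,0],"roll":0,"fingers":0},{"xyz":[-0.08,0,0],"roll":0,"fingers":0},{"xyz":[-0.08,0,0],"roll":0,"fingers":0},{"xyz":[-0.08,0,0],"roll":0,"fingers":0},{"xyz":[-0.06,0,0],"roll":0,"fingers":0},{"xyz":[0,0,0],"roll":0,"fingers":0},{"xyz":[0,0,0],"roll":0,"fingers":0}]' 
python3 st.py 2
```

```text
time: 27.45
tcp_pos: [0.5164, 0.0377, 0.0905]
tool_rot: [0.0, 0.998, 0.058, 0.003]
wrist_force: [3.6, 0.2, 5.3]
width: 0.103
grasp_force: 45.9
TCP g -16.1 H 101.5 board x,z,tilt [ 0.5 14.7 11.7] (np.float64(171.0), np.float64(241.5), np.float64(325.5)) heel 54.4 toe -72.9 F [3.6 0.2 5.3] w 0.103 45.9
```

```bash

python3 -m handwheel '[{"xyz":[0.07,0,0.035],"roll":0,"fingers":0},{"xyz":[0.07,0,0.035],"roll":0,"fingers":0},{"xyz":[0.07,0,0.04],"roll":0,"fingers":0},{"xyz":[0.07,0,0.04],"roll":0,"fingers":0},{"xyz":[0.06,0,0.04],"roll":0,"fingers":0},{"xyz":[0.06,0,0.04],"roll":0,"fingers":0},{"xyz":[0.05,0,0.04],"roll":0,"fingers":0},{"xyz":[0.05,0,0.05],"roll":0,"fingers":0},{"xyz":[0.02,0,0.04],"roll":0,"fingers":0},{"xyz":[0,0,0],"roll":0,"fingers":0},{"xyz":[0,0,0],"roll":0,"fingers":0}]' 
python3 st.py 2
```

```text
time: 28.6
tcp_pos: [0.5356, 0.04, 0.077]
tool_rot: [0.0, 0.998, 0.058, 0.001]
wrist_force: [0.1, 0.5, 15.6]
width: 0.109
grasp_force: 48.0
TCP g 3.3 H 88.0 board x,z,tilt [2.1 0.3 0.2] (np.float64(204.0), np.float64(237.0), np.float64(324.0)) heel 57.1 toe -72.9 F [ 0.1  0.5 15.6] w 0.109 48.0
```

```bash

python3 -m handwheel '[{"xyz":[0,0,0],"roll":0,"fingers":0.3},{"xyz":[0,0,0],"roll":0,"fingers":0.3},{"xyz":[0,0,0],"roll":0,"fingers":0.3},{"xyz":[0,0,-0.3],"roll":0,"fingers":0.3},{"xyz":[0,0,-1],"roll":0,"fingers":0.3},{"xyz":[0,0,-1],"roll":0,"fingers":0.3},{"xyz":[0,0,-1],"roll":0,"fingers":0.3},{"xyz":[0,0,-0.5],"roll":0,"fingers":0.3},{"xyz":[0,-1,0],"roll":0,"fingers":0.3},{"xyz":[0,-1,0],"roll":0.66,"fingers":0.3},{"xyz":[0,-1,0],"roll":0.65,"fingers":0.3}]' 40
python3 -m handwheel '[{"xyz":[0,-1,0],"roll":0,"fingers":0.3},{"xyz":[0,-1,0],"roll":0,"fingers":0.3},{"xyz":[0,-1,0],"roll":0,"fingers":0.3},{"xyz":[0,-1,0],"roll":0,"fingers":0.3},{"xyz":[0,-1,0],"roll":0,"fingers":0.3},{"xyz":[0,-0.65,0.6],"roll":0,"fingers":0.3},{"xyz":[0,0,1],"roll":0,"fingers":0.3},{"xyz":[0,0,0],"roll":0,"fingers":0.3},{"xyz":[0,0,0],"roll":0,"fingers":0.3}]'
python3 -c "
from h import *
print(to((.5247,.3862,.079),np.pi/2-.0145))"
```

```text
time: 29.75
tcp_pos: [0.5229, 0.1604, 0.2275]
tool_rot: [-0.0, 1.0, -0.01, 0.0]
wrist_force: [1.4, 0.3, 0.1]
width: 0.301
grasp_force: 0.0
time: 30.65
tcp_pos: [0.5264, 0.3851, 0.1624]
tool_rot: [0.001, 1.0, -0.008, -0.001]
wrist_force: [1.3, 0.6, -0.0]
width: 0.303
grasp_force: 0.0
[array([-0.04, -0.03,  2.08]), ('roll', np.float64(-0.01)), ('after turn', array([-0.04, -0.03,  2.08]))]
```

```bash

python3 -m handwheel '[{"xyz":[-0.05,-0.03,0.33],"roll":0,"fingers":0.3},{"xyz":[0,0,0.9],"roll":0,"fingers":0.3},{"xyz":[0,0,0.55],"roll":0,"fingers":0.3},{"xyz":[0,0,0.3],"roll":0,"fingers":0.3},{"xyz":[0,0,0],"roll":0,"fingers":0},{"xyz":[0,0,0],"roll":0,"fingers":0},{"xyz":[0,0,0],"roll":0,"fingers":0},{"xyz":[0,0,0],"roll":0,"fingers":0}]' 40
python3 -m handwheel '[{"xyz":[0,0,-0.5],"roll":0,"fingers":0},{"xyz":[0,0,-1],"roll":0,"fingers":0},{"xyz":[0,0,-1],"roll":0,"fingers":0},{"xyz":[0,0,-1],"roll":0,"fingers":0},{"xyz":[0,0,-1],"roll":0,"fingers":0},{"xyz":[0,1,0],"roll":0,"fingers":0},{"xyz":[0,1,0],"roll":-0.65,"fingers":0},{"xyz":[0,1,0],"roll":-0.66,"fingers":0},{"xyz":[0.1,1,0],"roll":0,"fingers":0},{"xyz":[0.1,1,0],"roll":0,"fingers":0},{"xyz":[0.1,1,0],"roll":0,"fingers":0},{"xyz":[0,1,0],"roll":0,"fingers":0}]'
python3 -c "
from h import *
print(slot(3,23,135))"
```

```text
time: 31.45
tcp_pos: [0.5256, 0.3871, 0.0805]
tool_rot: [-0.001, 1.0, -0.008, 0.001]
wrist_force: [-0.3, -1.0, -1.4]
width: 0.11
grasp_force: 42.9
time: 32.65
tcp_pos: [0.5565, 0.1077, 0.26]
tool_rot: [0.0, 0.998, 0.058, 0.001]
wrist_force: [0.9, 0.2, -1.7]
width: 0.105
grasp_force: 42.9
[array([-0.23,  0.57,  3.4 ]), ('roll', np.float64(-0.01)), ('after turn', array([-0.23,  0.57,  3.4 ]))]
```

```bash

python3 -m handwheel '[{"xyz":[-0.23,0.6,0],"roll":0,"fingers":0},{"xyz":[0,0,0.9],"roll":0,"fingers":0},{"xyz":[0,0,1],"roll":0,"fingers":0},{"xyz":[0,0,1],"roll":0,"fingers":0},{"xyz":[0,0,0.48],"roll":0,"fingers":0},{"xyz":[0,0,0],"roll":0,"fingers":0},{"xyz":[0,0,0],"roll":0,"fingers":0}]' 40
python3 st.py 3
python3 -c "
from h import *
print(slot(3,21,114))"
```

```text
time: 33.35
tcp_pos: [0.5503, 0.0844, 0.1249]
tool_rot: [0.0, 0.998, 0.058, 0.001]
wrist_force: [-0.3, -0.1, -0.3]
width: 0.107
grasp_force: 42.8
TCP g 23.1 H 135.9 board x,z,tilt [22.9 45.2  0.6] (np.float64(201.0), np.float64(234.0), np.float64(319.5)) heel 77.9 toe -52.1 F [-0.3 -0.1 -0.3] w 0.107 42.8
[array([-0.07,  0.01,  0.57]), ('roll', np.float64(-0.01)), ('after turn', array([-0.07,  0.01,  0.57]))]
```

```bash

python3 -m handwheel '[{"xyz":[-0.07,0,0.3],"roll":0,"fingers":0},{"xyz":[0,0,0.25],"roll":0,"fingers":0},{"xyz":[-0.08,0,0.06],"roll":0,"fingers":0},{"xyz":[-0.08,0,0.05],"roll":0,"fingers":0},{"xyz":[-0.08,0,0.05],"roll":0,"fingers":0},{"xyz":[-0.08,0,0.05],"roll":0,"fingers":0},{"xyz":[-0.08,0,0.04],"roll":0,"fingers":0},{"xyz":[-0.08,0,0.04],"roll":0,"fingers":0},{"xyz":[-0.02,0,0.04],"roll":0,"fingers":0},{"xyz":[0,0,0],"roll":0,"fingers":0},{"xyz":[0,0,0],"roll":0,"fingers":0}]' 
python3 st.py 3
python3 -c "
from h import *
print(slot(3,2,102))"
```

```text
time: 34.5
tcp_pos: [0.5295, 0.082, 0.0916]
tool_rot: [-0.0, 0.998, 0.058, 0.003]
wrist_force: [-0.1, 1.1, 10.5]
width: 0.112
grasp_force: 46.4
TCP g 2.2 H 102.6 board x,z,tilt [21.  15.7 12.5] (np.float64(166.5), np.float64(238.5), np.float64(322.5)) heel 74.7 toe -52.2 F [-0.1  1.1 10.5] w 0.112 46.4
[array([-0.  ,  0.01,  0.02]), ('roll', np.float64(-0.01)), ('after turn', array([-0.  ,  0.01,  0.02]))]
```

```bash

python3 -m handwheel '[{"xyz":[-0.08,0,0],"roll":0,"fingers":0},{"xyz":[-0.08,0,0],"roll":0,"fingers":0},{"xyz":[-0.08,0,0],"roll":0,"fingers":0},{"xyz":[-0.08,0,0],"roll":0,"fingers":0},{"xyz":[-0.08,0,0],"roll":0,"fingers":0},{"xyz":[-0.08,0,0],"roll":0,"fingers":0},{"xyz":[0,0,0],"roll":0,"fingers":0},{"xyz":[0,0,0],"roll":0,"fingers":0}]' 
python3 st.py 3
```

```text
time: 35.35
tcp_pos: [0.5104, 0.0794, 0.0906]
tool_rot: [0.0, 0.998, 0.058, 0.003]
wrist_force: [3.3, -0.3, 7.3]
width: 0.11
grasp_force: 45.6
TCP g -17.1 H 101.6 board x,z,tilt [ 0.9 15.9 11.6] (np.float64(168.0), np.float64(237.0), np.float64(322.5)) heel 54.8 toe -72.6 F [ 3.3 -0.3  7.3] w 0.11 45.6
```

```bash

python3 -m handwheel '[{"xyz":[0.07,0,0.035],"roll":0,"fingers":0},{"xyz":[0.07,0,0.035],"roll":0,"fingers":0},{"xyz":[0.07,0,0.04],"roll":0,"fingers":0},{"xyz":[0.07,0,0.04],"roll":0,"fingers":0},{"xyz":[0.06,0,0.04],"roll":0,"fingers":0},{"xyz":[0.06,0,0.04],"roll":0,"fingers":0},{"xyz":[0.05,0,0.04],"roll":0,"fingers":0},{"xyz":[0.05,0,0.05],"roll":0,"fingers":0},{"xyz":[0.02,0,0.04],"roll":0,"fingers":0},{"xyz":[0,0,0],"roll":0,"fingers":0},{"xyz":[0,0,0],"roll":0,"fingers":0}]' 
python3 st.py 3
```

```text
time: 36.5
tcp_pos: [0.5298, 0.0818, 0.0772]
tool_rot: [0.0, 0.998, 0.058, 0.002]
wrist_force: [-1.1, -0.3, 16.6]
width: 0.11
grasp_force: 47.8
TCP g 2.4 H 88.2 board x,z,tilt [ 1.8 -0.1  0.1] (np.float64(202.5), np.float64(234.0), np.float64(321.0)) heel 56.8 toe -73.2 F [-1.1 -0.3 16.6] w 0.11 47.8
```

```bash

python3 -m handwheel '[{"xyz":[0,0,0],"roll":0,"fingers":0.3},{"xyz":[0,0,0],"roll":0,"fingers":0.3},{"xyz":[0,0,0],"roll":0,"fingers":0.3},{"xyz":[0,0,-0.3],"roll":0,"fingers":0.3},{"xyz":[0,0,-1],"roll":0,"fingers":0.3},{"xyz":[0,0,-1],"roll":0,"fingers":0.3},{"xyz":[0,0,-1],"roll":0,"fingers":0.3},{"xyz":[0,0,-1],"roll":0,"fingers":0.3},{"xyz":[0,0,-1],"roll":0,"fingers":0.5},{"xyz":[0,1,-1],"roll":0,"fingers":0.5},{"xyz":[0,1,-0.7],"roll":0,"fingers":0.5}]' 40
python3 -m handwheel '[{"xyz":[0,1,0],"roll":0.8,"fingers":0.5},{"xyz":[0,1,0],"roll":0.8,"fingers":0.5},{"xyz":[0,1,0],"roll":0.8,"fingers":0.5},{"xyz":[0,1,0],"roll":0.1,"fingers":0.5},{"xyz":[0,1,0],"roll":0,"fingers":0.5},{"xyz":[0,1,0],"roll":0,"fingers":0.5},{"xyz":[0,1,0],"roll":0,"fingers":0.5},{"xyz":[0,1,0],"roll":0,"fingers":0.5},{"xyz":[0,0,0],"roll":0,"fingers":0.5},{"xyz":[0,0,0],"roll":0,"fingers":0.5}]'
cat > cov.py <<'E'
from h import *
from station import ctrl,eyes
T=pose(ctrl.get_obs());d=eyes.get_image("wrist");d["pose"]=T@d["T_tool_cam"];pickle.dump(d,open("pics/c.pkl","wb"))
# top-down map of the plane z=.010, 1 mm per pixel, around the expected cover
x0,y0=.30,-.55
gx,gy=np.meshgrid(np.arange(450),np.arange(450));W=np.c_[x0+gx.ravel()/1e3,y0+gy.ravel()/1e3,np.full(gx.size,.01)]
uv=proj(d["camera_matrix"],d["pose"],W).astype(np.float32).reshape(450,450,2)
m=cv2.remap(d["image"],uv[...,0],uv[...,1],cv2.INTER_LINEAR,borderValue=(0,0,0))
i=m.astype(int);w=((i.min(2)>95)&(i.max(2)-i.min(2)<28)).astype(np.uint8)
w=cv2.morphologyEx(w,cv2.MORPH_OPEN,np.ones((3,3)))
n,L,S,C=cv2.connectedComponentsWithStats(w);o=np.argsort(-S[1:,4])[:3]+1
for k in o:
    c=cv2.minAreaRect(np.argwhere(L==k)[:,::-1].astype(np.float32));b=cv2.boxPoints(c)/1e3+[x0,y0]
    print(S[k,4],"centre",np.round([x0+c[0][0]/1e3,y0+c[0][1]/1e3],4),"size",np.round(c[1],1),"angle",c[2],b.round(3).tolist())
cv2.imwrite("pics/cmap.png",np.hstack([m[::-1,:,::-1],cv2.merge([w[::-1]*255]*3)])[:, :800])
print(T[:3,3].round(4),ctrl.get_obs()["joint_pos"].round(2))
E
python3 cov.py
```

```text
time: 37.65
tcp_pos: [0.5369, 0.0078, 0.3524]
tool_rot: [-0.0, 0.998, 0.06, 0.001]
wrist_force: [0.7, -0.5, -0.2]
width: 0.503
grasp_force: 0.0
time: 38.65
tcp_pos: [0.5146, -0.3109, 0.3491]
tool_rot: [-0.001, 0.998, -0.068, -0.001]
wrist_force: [-0.3, 0.8, -0.5]
width: 0.499
grasp_force: 0.0
19487 centre [ 0.5157 -0.3306] size [121.8 249.7] angle 82.1998062133789 [[0.384, -0.374], [0.631, -0.408], [0.648, -0.287], [0.4, -0.253]]
7973 centre [ 0.5538 -0.1402] size [170.7  97.7] angle 6.34019136428833 [[0.464, -0.101], [0.474, -0.198], [0.644, -0.179], [0.633, -0.082]]
284 centre [ 0.5701 -0.1494] size [33.2 13.3] angle 6.709836959838867 [[0.553, -0.145], [0.554, -0.158], [0.587, -0.154], [0.586, -0.141]]
[ 0.5146 -0.3109  0.3491] [-0.66  0.28  1.22  0.    1.65  1.05]
```

```bash

python3 -c "
from h import *
print(to((.5157,-.3306,.026),1.4346))"
```

```text
[array([0.1 , 0.52, 8.09]), ('roll', np.float64(0.02)), ('after turn', array([0.1 , 0.52, 8.09]))]
```

```bash

python3 -m handwheel '[{"xyz":[0.1,0.52,0.5],"roll":0,"fingers":0.5},{"xyz":[0,0,1],"roll":0,"fingers":0.5},{"xyz":[0,0,1],"roll":0,"fingers":0.5},{"xyz":[0,0,1],"roll":0,"fingers":0.5},{"xyz":[0,0,1],"roll":0,"fingers":0.5},{"xyz":[0,0,1],"roll":0,"fingers":0.5},{"xyz":[0,0,0],"roll":0,"fingers":0.5},{"xyz":[0,0,0],"roll":0,"fingers":0.5}]' 
python3 cov.py
python3 -c "
from h import *
print(to((.5157,-.3306,.026),1.4346))"
```

```text
time: 39.5
tcp_pos: [0.5169, -0.3308, 0.1304]
tool_rot: [-0.0, 0.998, -0.066, -0.0]
wrist_force: [0.1, 0.1, 0.6]
width: 0.498
grasp_force: 0.0
17047 centre [ 0.5155 -0.3309] size [120.8 249.1] angle 82.40535736083984 [[0.384, -0.374], [0.631, -0.407], [0.647, -0.288], [0.4, -0.255]]
2105 centre [ 0.6222 -0.1348] size [37.7 94.6] angle 29.74488067626953 [[0.582, -0.103], [0.629, -0.185], [0.662, -0.167], [0.615, -0.084]]
1175 centre [ 0.5773 -0.1749] size [69.7 22.6] angle 7.765166282653809 [[0.541, -0.168], [0.544, -0.191], [0.613, -0.181], [0.61, -0.159]]
[ 0.5169 -0.3308  0.1304] [-0.68  0.4   1.57  0.    1.17  1.02]
[array([-0.06, -0.03,  2.65]), ('roll', np.float64(0.03)), ('after turn', array([-0.06, -0.03,  2.65]))]
```

```bash

python3 -m handwheel '[{"xyz":[-0.04,0,0.9],"roll":-0.03,"fingers":0.5},{"xyz":[0,0,0.9],"roll":0,"fingers":0.5},{"xyz":[0,0,0.5],"roll":0,"fingers":0.5},{"xyz":[0,0,0.32],"roll":0,"fingers":0.5},{"xyz":[0,0,0],"roll":0,"fingers":0},{"xyz":[0,0,0],"roll":0,"fingers":0},{"xyz":[0,0,0],"roll":0,"fingers":0},{"xyz":[0,0,0],"roll":0,"fingers":0},{"xyz":[0,0,0],"roll":0,"fingers":0},{"xyz":[0,0,0],"roll":0,"fingers":0}]' 90
python3 -m handwheel '[{"xyz":[0,0,-0.3],"roll":0,"fingers":0},{"xyz":[0,0,-0.6],"roll":0,"fingers":0},{"xyz":[0,0,-0.8],"roll":0,"fingers":0},{"xyz":[0,0,-1],"roll":0,"fingers":0},{"xyz":[0,0,-1],"roll":0,"fingers":0},{"xyz":[0,0,-1],"roll":0,"fingers":0},{"xyz":[0,0,-0.8],"roll":0,"fingers":0},{"xyz":[0,0,-0.4],"roll":0,"fingers":0},{"xyz":[0,0,0],"roll":0,"fingers":0},{"xyz":[0,0,0],"roll":0,"fingers":0}]' 
```

```text
time: 40.55
tcp_pos: [0.5161, -0.3324, 0.0271]
tool_rot: [0.001, 0.998, -0.066, 0.002]
wrist_force: [0.2, 2.6, 6.5]
width: 0.148
grasp_force: 89.2
time: 41.55
tcp_pos: [0.514, -0.3313, 0.2602]
tool_rot: [-0.0, 0.998, -0.066, -0.001]
wrist_force: [0.7, -0.4, -6.2]
width: 0.141
grasp_force: 88.4
```

```bash

python3 -m handwheel '[{"xyz":[0,0,0],"roll":-0.4,"fingers":0},{"xyz":[0,0,0],"roll":-0.8,"fingers":0},{"xyz":[0,0,0],"roll":-0.8,"fingers":0},{"xyz":[0,0,0],"roll":-0.8,"fingers":0},{"xyz":[0,0,0],"roll":-0.8,"fingers":0},{"xyz":[0,0,0],"roll":-0.8,"fingers":0},{"xyz":[0,0,0],"roll":-0.8,"fingers":0},{"xyz":[0,0,0],"roll":-0.8,"fingers":0},{"xyz":[0,0,0],"roll":-0.8,"fingers":0},{"xyz":[0,0,0],"roll":-0.8,"fingers":0},{"xyz":[0,0,0],"roll":-0.8,"fingers":0},{"xyz":[0,0,0],"roll":-0.8,"fingers":0}]' 
python3 -m handwheel '[{"xyz":[0,0,0],"roll":-0.8,"fingers":0},{"xyz":[0,0,0],"roll":-0.8,"fingers":0},{"xyz":[0,0,0],"roll":-0.8,"fingers":0},{"xyz":[0,0,0],"roll":-0.8,"fingers":0},{"xyz":[0,0,0],"roll":-0.8,"fingers":0},{"xyz":[0,0,0],"roll":-0.8,"fingers":0},{"xyz":[0,0,0],"roll":-0.8,"fingers":0},{"xyz":[0,0,0],"roll":-0.8,"fingers":0},{"xyz":[0,0,0],"roll":-0.8,"fingers":0},{"xyz":[0,0,0],"roll":-0.8,"fingers":0},{"xyz":[0,0,0],"roll":-0.6,"fingers":0}]' 
python3 -c "
from h import *
print(to((.5348,.0187,.25),.1168),pose(__import__('station').ctrl.get_obs()).round(3))"
```

```text
time: 42.75
tcp_pos: [0.5136, -0.331, 0.2581]
tool_rot: [-0.002, 0.923, 0.386, -0.001]
wrist_force: [-0.6, -0.9, -5.7]
width: 0.144
grasp_force: 88.3
time: 43.85
tcp_pos: [0.5136, -0.3309, 0.2581]
tool_rot: [-0.003, 0.678, 0.735, -0.0]
wrist_force: [0.0, 0.0, -4.1]
width: 0.141
grasp_force: 88.3
[array([8.67, 1.23, 0.23]), ('roll', np.float64(-0.36)), ('after turn', array([8.62, 1.54, 0.23]))] [[-0.081  0.997 -0.004  0.514]
 [ 0.997  0.081  0.003 -0.331]
 [ 0.004 -0.004 -1.     0.258]
 [ 0.     0.     0.     1.   ]]
```

```bash

python3 -m handwheel '[{"xyz":[0.5,0,0],"roll":-0.36,"fingers":0},{"xyz":[0.9,0.2,0],"roll":0,"fingers":0},{"xyz":[0.9,0.2,0],"roll":0,"fingers":0},{"xyz":[0.9,0.2,0],"roll":0,"fingers":0},{"xyz":[0.9,0.2,0],"roll":0,"fingers":0},{"xyz":[0.9,0.2,0],"roll":0,"fingers":0},{"xyz":[0.9,0.2,0],"roll":0,"fingers":0},{"xyz":[0.9,0.2,0],"roll":0,"fingers":0},{"xyz":[0.9,0.1,0],"roll":0,"fingers":0},{"xyz":[0.8,0,0],"roll":0,"fingers":0},{"xyz":[0.1,0,0.5],"roll":0,"fingers":0},{"xyz":[0,0,0],"roll":0,"fingers":0}]' 
python3 -m handwheel '[{"xyz":[0,0,0.7],"roll":0,"fingers":0},{"xyz":[0,0,0],"roll":0,"fingers":0},{"xyz":[0,0,0],"roll":0,"fingers":0}]' 
python3 -c "
from h import *
print(to((.5348,.0187,.19),.1168))"
```

```text
time: 45.05
tcp_pos: [0.5323, 0.0189, 0.2372]
tool_rot: [-0.004, 0.665, 0.747, -0.003]
wrist_force: [-1.2, 0.9, -6.5]
width: 0.142
grasp_force: 88.4
time: 45.35
tcp_pos: [0.5352, 0.0164, 0.2125]
tool_rot: [-0.001, 0.666, 0.746, -0.001]
wrist_force: [1.7, 0.2, -4.4]
width: 0.142
grasp_force: 88.9
[array([ 0.06, -0.  ,  0.56]), ('roll', np.float64(-0.04)), ('after turn', array([ 0.06, -0.  ,  0.56]))]
```

```bash

python3 -m handwheel '[{"xyz":[0.05,0,0.6],"roll":-0.04,"fingers":0},{"xyz":[0,0,0.5],"roll":0,"fingers":0},{"xyz":[0,0,0],"roll":0,"fingers":0},{"xyz":[0,0,0],"roll":0,"fingers":0},{"xyz":[0,0,0],"roll":0,"fingers":0}]' 
python3 - <<'E'
from h import *
from station import ctrl,eyes
print(to((.5348,.0187,.138),.1168))
T=pose(ctrl.get_obs());im={}
for n in("wrist","scene","side"):
    d=eyes.get_image(n); d["pose"]=T@d["T_tool_cam"] if n=="wrist" else d["pose"];im[n]=d;pickle.dump(d,open(f"pics/{n}9.pkl","wb"))
for n in im:
    print(n,proj(im[n]["camera_matrix"],im[n]["pose"],place(RACK,np.array([[0,.109,.132],[0,-.109,.132],[0,.109,.112]]))).round(0).tolist())
z=lambda a,w,h:cv2.resize(a[...,::-1],(w,h),interpolation=cv2.INTER_CUBIC)
c=np.vstack([np.hstack([z(im["scene"]["image"][165:245,200:340],525,300),z(im["wrist"]["image"],275,300)]),
 np.hstack([z(im["side"]["image"][150:260,215:315],273,300),z(im["wrist"]["image"][120:260,160:340],527,300)])])
cv2.imwrite("pics/final.png",c)
E
```

```text
time: 45.85
tcp_pos: [0.5372, 0.0185, 0.1707]
tool_rot: [0.001, 0.664, 0.747, 0.001]
wrist_force: [0.4, -0.2, -5.4]
width: 0.14
grasp_force: 88.8
[array([ 0.01, -0.06,  0.82]), ('roll', np.float64(0.01)), ('after turn', array([ 0.01, -0.06,  0.82]))]
wrist [[246.0, 46.0], [247.0, 333.0], [246.0, 51.0]]
scene [[294.0, 187.0], [243.0, 155.0], [294.0, 193.0]]
side [[251.0, 214.0], [278.0, 161.0], [251.0, 220.0]]
```

View pics/final.png

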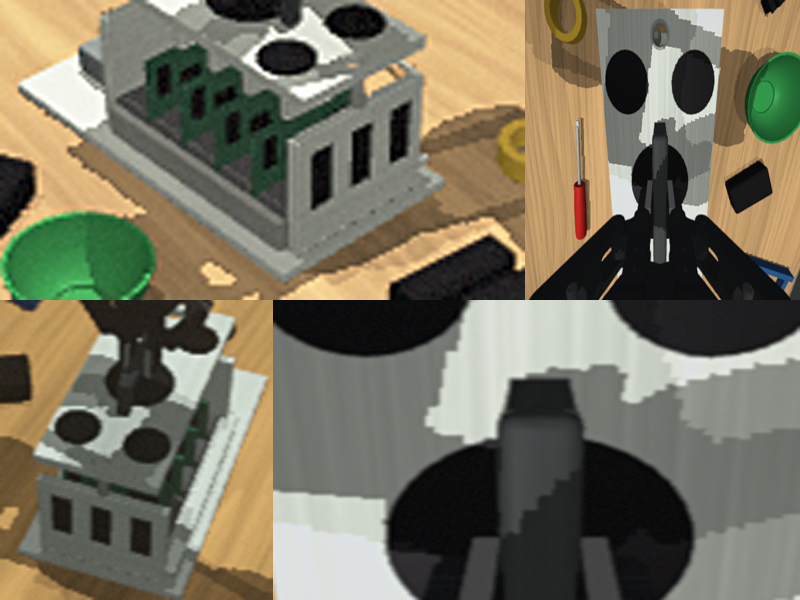

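```bash

python3 -m handwheel '[{"xyz":[0.01,-0.06,0],"roll":0,"fingers":0},{"xyz":[0,0,0.15],"roll":0,"fingers":0},{"xyz":[0,0,0],"roll":0,"fingers":0},{"xyz":[0,0,0],"roll":0,"fingers":0}]' 
python3 - <<'E'
from h import *
from station import ctrl,eyes
print(to((.5348,.0187,.138),.1168))
T=pose(ctrl.get_obs());d=eyes.get_image("wrist");K=d["camera_matrix"]
pt=proj(K,T@d["T_tool_cam"],place(RACK,np.array([[0,.109,.132]])));ho=proj(K,d["T_tool_cam"],np.array([[.109,0,.016]]));print("peg",pt,"hole top",ho)
g=d["image"].mean(2).astype(int);r=int(ho[0,1]);print(g[r-14:r+15:2,232:268:2])
E
```

```text
time: 46.4
tcp_pos: [0.533, 0.0191, 0.1626]
tool_rot: [-0.0, 0.664, 0.748, -0.0]
wrist_force: [0.6, 0.0, -5.8]
width: 0.144
grasp_force: 88.8
[array([-0.01,  0.04,  0.61]), ('roll', np.float64(0.01)), ('after turn', array([-0.01,  0.04,  0.61]))]
peg [[253.10680824  45.62566128]] hole top [[249.66767156  39.66259397]]
[[118 114 115 117 117 114 107  91  86  86  86  89  91 106 115 117 119 123]
 [117 114 116 116 106  90  90  86  87  88  88  89  87  88  92 111 120 123]
 [118 114 116 106  90  90  90  85  81  78  78  83  87  88  87  92 115 123]
 [119 115 109  91  89  90  77  71  71  71  72  71  73  79  89  90  97 121]
 [119 113  95  90  90  76  72  75  77  74  70  71  72  73  79  92  94 108]
 [120 109  91  91  77  72  78  79  76  71  67  71  72  75  74  83  96  97]
 [119  98  91  83  72  79  77  71  69  70  70  68  67  75  77  74  94  95]
 [118  94  93  78  74  78  70  69  73  81  77  70  67  68  78  75  86  96]
 [118  93  92  75  83  71  66  71  88  93  92  83  68  64  75  82  80  97]
 [115  94  91 100 112  73  64  73  91  92  92  90  69  63  82 114  89  98]
 [116  95  90 107 112  64  63  72  90  90  91  92  67  62  72 117  97  96]
 [119  96  95 110 111  60  61  64  87  92  92  80  62  59  69 117 103  99]
 [118  98  96 111 114  66  56  59  63  72  69  60  59  57  79 117 102 100]
 [120 104  97 109 115  78  51  54  56  57  58  57  58  54  94 115 104 102]
 [119 113  99 101 111  89  53  54  54  56  57  57  56  56 101 111 106 105]]
```

```bash

python3 -m handwheel '[{"xyz":[0,0,0.1],"roll":0,"fingers":0},{"xyz":[0,0,0.1],"roll":0,"fingers":0},{"xyz":[0,0,0.1],"roll":0,"fingers":0},{"xyz":[0,0,0],"roll":0,"fingers":0},{"xyz":[0,0,0],"roll":0,"fingers":0}]'
python3 -m handwheel '[{"xyz":[0,0,0.1],"roll":0,"fingers":0},{"xyz":[0,0,0.1],"roll":0,"fingers":0},{"xyz":[0,0,0.08],"roll":0,"fingers":0},{"xyz":[0,0,0],"roll":0,"fingers":0},{"xyz":[0,0,0],"roll":0,"fingers":0}]' 
```

```text
time: 46.95
tcp_pos: [0.5332, 0.0193, 0.1506]
tool_rot: [-0.0, 0.664, 0.748, -0.0]
wrist_force: [1.4, 1.1, -6.2]
width: 0.141
grasp_force: 88.8
time: 47.45
tcp_pos: [0.5333, 0.0193, 0.1394]
tool_rot: [-0.0, 0.664, 0.748, 0.0]
wrist_force: [0.6, 2.7, -6.5]
width: 0.138
grasp_force: 88.7
```

```bash

python3 -m handwheel '[{"xyz":[0,0,0.04],"roll":0,"fingers":0},{"xyz":[0,0,0.03],"roll":0,"fingers":0},{"xyz":[0,0,0],"roll":0,"fingers":0},{"xyz":[0,0,0],"roll":0,"fingers":0},{"xyz":[0,0,0],"roll":0,"fingers":0}]'
```

```text
time: 47.95
tcp_pos: [0.5334, 0.0194, 0.1391]
tool_rot: [0.0, 0.664, 0.748, 0.001]
wrist_force: [-4.0, 4.2, 7.3]
width: 0.139
grasp_force: 90.7
```

```bash

python3 -m handwheel '[{"xyz":[0,0,0],"roll":0,"fingers":0.5},{"xyz":[0,0,0],"roll":0,"fingers":0.5},{"xyz":[0,0,0],"roll":0,"fingers":0.5},{"xyz":[0,0,0],"roll":0,"fingers":0.5},{"xyz":[0,0,-0.3],"roll":0,"fingers":0.5},{"xyz":[0,0,-0.8],"roll":0,"fingers":0.5},{"xyz":[0,0,-1],"roll":0,"fingers":0.5},{"xyz":[0,0,-1],"roll":0,"fingers":0.5},{"xyz":[0,0,-0.5],"roll":0,"fingers":0.3}]' 40
python3 - <<'E'
from h import *
from station import eyes
for n in("scene","side"): # cover corners check: pixel change seen as brightness edges is skipped; save for the record
    d=eyes.get_image(n);pickle.dump(d,open(f"pics/{n}10.pkl","wb"))
w=place(RACK,np.array([[-.085,-.165,.20]]))[0];print(to(w,.1168))
E
python3 -m handwheel '[{"xyz":[-0.6,0,0],"roll":0,"fingers":0},{"xyz":[-1,-0.4,0],"roll":0,"fingers":0},{"xyz":[-1,-0.6,0],"roll":0,"fingers":0},{"xyz":[-1,-0.6,0],"roll":0,"fingers":0},{"xyz":[-0.5,-0.5,0],"roll":0,"fingers":0},{"xyz":[0,0,0],"roll":0,"fingers":0},{"xyz":[0,0,0],"roll":0,"fingers":0}]'
python3 - <<'E'
from h import *
w=place(RACK,np.array([[-.085,-.165,.09]]))[0];print(to(w,.1168))
E
```

```text
time: 48.85
tcp_pos: [0.5349, 0.0187, 0.2858]
tool_rot: [0.003, 0.664, 0.748, 0.002]
wrist_force: [0.0, 0.7, -0.8]
width: 0.345
grasp_force: 0.0
[array([-4.12, -2.16,  2.13]), ('roll', np.float64(0.01)), ('after turn', array([-4.12, -2.16,  2.13]))]
time: 49.65
tcp_pos: [0.4687, -0.1538, 0.2803]
tool_rot: [-0.001, 0.665, 0.747, 0.0]
wrist_force: [0.0, -0.0, -0.1]
width: -0.001
grasp_force: 0.0
[array([-0.04,  0.02,  4.76]), ('roll', np.float64(-0.01)), ('after turn', array([-0.04,  0.02,  4.76]))]
```

```bash
python3 - <<'E'
from h import *
from station import eyes
for n in("scene","side"):
  d=eyes.get_image(n)
  for z in(.122,.128):
    x0,y0=.40,-.16
    gx,gy=np.meshgrid(np.arange(270),np.arange(360));W=np.c_[x0+gx.ravel()/1e3,y0+gy.ravel()/1e3,np.full(gx.size,z)]
    uv=proj(d["camera_matrix"],d["pose"],W).astype(np.float32).reshape(360,270,2)
    m=cv2.remap(d["image"],uv[...,0],uv[...,1],cv2.INTER_LINEAR);i=m.astype(int)
    w=((i.min(2)>150)&(i.max(2)-i.min(2)<30)).astype(np.uint8);k,L,S,C=cv2.connectedComponentsWithStats(w);o=np.argsort(-S[1:,4])[:2]+1
    for j in o:
        c=cv2.minAreaRect(np.argwhere(L==j)[:,::-1].astype(np.float32));print(n,z,S[j,4],np.round([x0+c[0][0]/1e3,y0+c[0][1]/1e3],4),np.round(c[1],1),round(c[2],1))
    if z==.122: np.save(f"pics/m_{n}.npy",m); print("expected area 27000; at footprint mean gray",)
print(place(RACK,np.array([[0,0,0]])))
E
```

```text
scene 0.122 9380 [0.5286 0.058 ] [122.8 172.4] 6.9
scene 0.122 2345 [ 0.5671 -0.0639] [88. 75.] 66.8
expected area 27000; at footprint mean gray
scene 0.128 9233 [0.534  0.0655] [121.8 171.1] 6.8
scene 0.128 2356 [ 0.5744 -0.0568] [85.8 81.9] 68.2
side 0.122 9059 [0.5239 0.0592] [127.1 164.2] 7.1
side 0.122 3320 [ 0.5056 -0.0401] [ 66.9 116.1] 26.1
expected area 27000; at footprint mean gray
side 0.128 8914 [0.5213 0.0646] [126.4 162.7] 6.9
side 0.128 3278 [ 0.5034 -0.0336] [ 66.6 114.4] 25.3
[[0.5348 0.0187 0.    ]]
```

```bash

python3 -m handwheel '[{"xyz":[-0.04,0,1],"roll":0,"fingers":0},{"xyz":[0,0,1],"roll":0,"fingers":0},{"xyz":[0,0,1],"roll":0,"fingers":0},{"xyz":[0,0,1],"roll":0,"fingers":0},{"xyz":[0,0,0.75],"roll":0,"fingers":0},{"xyz":[0,0.2,0],"roll":0,"fingers":0},{"xyz":[0,0.2,0],"roll":0,"fingers":0},{"xyz":[0,0.2,0],"roll":0,"fingers":0},{"xyz":[0,0,0],"roll":0,"fingers":0}]'
python3 -m handwheel '[{"xyz":[0,0.2,0],"roll":0,"fingers":0},{"xyz":[0,0.2,0],"roll":0,"fingers":0},{"xyz":[0,0.2,0],"roll":0,"fingers":0},{"xyz":[0,0.2,0],"roll":0,"fingers":0},{"xyz":[0,0.2,0],"roll":0,"fingers":0},{"xyz":[0,0,0],"roll":0,"fingers":0}]'
python3 -m handwheel '[{"xyz":[0,0.15,0],"roll":0,"fingers":0},{"xyz":[0,0.15,0],"roll":0,"fingers":0},{"xyz":[0,0.15,0],"roll":0,"fingers":0},{"xyz":[0,0,0],"roll":0,"fingers":0},{"xyz":[0,0,0],"roll":0,"fingers":0}]'
```

```text
time: 50.65
tcp_pos: [0.4962, -0.1529, 0.0929]
tool_rot: [0.002, 0.664, 0.748, 0.001]
wrist_force: [-0.5, -0.1, 0.3]
width: 0.002
grasp_force: 0.0
time: 51.25
tcp_pos: [0.5347, -0.1479, 0.0909]
tool_rot: [0.001, 0.664, 0.748, 0.0]
wrist_force: [0.8, -0.0, -0.0]
width: -0.002
grasp_force: 0.0
time: 51.75
tcp_pos: [0.5512, -0.1457, 0.091]
tool_rot: [0.0, 0.664, 0.748, 0.0]
wrist_force: [-0.7, -0.7, 0.7]
width: 0.002
grasp_force: 0.0
```

```bash

python3 -m handwheel '[{"xyz":[0,0.1,0],"roll":0,"fingers":0},{"xyz":[0,0.1,0],"roll":0,"fingers":0},{"xyz":[0,0.1,0],"roll":0,"fingers":0}]'
python3 -m handwheel '[{"xyz":[0,0.1,0],"roll":0,"fingers":0},{"xyz":[0,0.1,0],"roll":0,"fingers":0}]'
python3 - <<'E'
from h import *
from station import eyes,ctrl
T=pose(ctrl.get_obs())
for n in("scene","side","wrist"):
    d=eyes.get_image(n)
    P=T@d["T_tool_cam"] if n=="wrist" else d["pose"]
    for a in(-.5,.3,.4,.5):
        p=proj(d["camera_matrix"],P,place(RACK,np.array([[.08*np.sin(a),-.165,.03+.08*np.cos(a)]])))[0].round().astype(int)
        print(n,a+.5,p,d["image"][p[1]-2:p[1]+3,p[0]-2:p[0]+3].reshape(-1,3).mean(0).round() if 3<p[1]<380 and 3<p[0]<508 else "")
E
```

```text
time: 52.05
tcp_pos: [0.5628, -0.1442, 0.0909]
tool_rot: [-0.0, 0.664, 0.748, -0.0]
wrist_force: [-0.2, -0.6, -1.0]
width: 0.002
grasp_force: 0.5
time: 52.25
tcp_pos: [0.5667, -0.1436, 0.0906]
tool_rot: [-0.003, 0.664, 0.748, -0.003]
wrist_force: [-13.6, -3.4, 8.0]
width: 0.003
grasp_force: 7.9
scene 0.0 [241 153] [239. 203. 141.]
scene 0.8 [226 158] [30. 31. 30.]
scene 0.9 [224 160] [17. 16. 16.]
scene 1.0 [222 162] [15. 15. 17.]
side 0.0 [296 160] [194. 154.  94.]
side 0.8 [276 154] [49. 45. 39.]
side 0.9 [274 154] [38. 32. 25.]
side 1.0 [271 154] [34. 29. 22.]
wrist 0.0 [158 251] [186. 149. 102.]
wrist 0.8 [270 258] [13. 14. 15.]
wrist 0.9 [284 255] [8. 8. 9.]
wrist 1.0 [296 252] [11. 11. 12.]
```

```bash

python3 -m handwheel '[{"xyz":[0,-0.3,0],"roll":0,"fingers":0},{"xyz":[0,-0.8,0],"roll":0,"fingers":0},{"xyz":[0,-0.8,0],"roll":0,"fingers":0},{"xyz":[0,0,-1],"roll":0,"fingers":0},{"xyz":[0,0,-1],"roll":0,"fingers":0},{"xyz":[0,0,-1],"roll":0,"fingers":0},{"xyz":[-1,0,-1],"roll":0,"fingers":0},{"xyz":[-1,0,-0.5],"roll":0,"fingers":0},{"xyz":[-1,0,0],"roll":0,"fingers":0},{"xyz":[-1,0,0],"roll":0,"fingers":0},{"xyz":[0,0,0],"roll":0,"fingers":0},{"xyz":[0,0,0],"roll":0,"fingers":0}]'
python3 - <<'E'
from h import *
from station import eyes
for n in("scene","side"):
    d=eyes.get_image(n)
    for a in(0,.2,.3,.4,.5,.55):
        p=proj(d["camera_matrix"],d["pose"],place(RACK,np.array([[.08*np.sin(a),-.165,.03+.08*np.cos(a)]])))[0].round().astype(int)
        print(n,round(a+.5,2),p,d["image"][p[1]-1:p[1]+2,p[0]-1:p[0]+2].reshape(-1,3).mean(0).round())
    x0,y0,z=.40,-.16,.122
    gx,gy=np.meshgrid(np.arange(270),np.arange(360));W=np.c_[x0+gx.ravel()/1e3,y0+gy.ravel()/1e3,np.full(gx.size,z)]
    uv=proj(d["camera_matrix"],d["pose"],W).astype(np.float32).reshape(360,270,2)
    i=cv2.remap(d["image"],uv[...,0],uv[...,1],cv2.INTER_LINEAR).astype(int)
    w=((i.min(2)>110)&(i.max(2)-i.min(2)<30)).astype(np.uint8);k,L,S,C=cv2.connectedComponentsWithStats(w);j=1+np.argmax(S[1:,4])
    c=cv2.minAreaRect(np.argwhere(L==j)[:,::-1].astype(np.float32));print(S[j,4],np.round([x0+c[0][0]/1e3,y0+c[0][1]/1e3],4),np.round(c[1],1),round(c[2],1))
E
```

```text
time: 53.6
tcp_pos: [0.5136, -0.3071, 0.2659]
tool_rot: [-0.0, 0.665, 0.747, 0.0]
wrist_force: [-0.7, 0.4, 0.3]
width: 0.001
grasp_force: 0.0
scene 0.5 [232 155] [229. 189. 131.]
scene 0.7 [228 157] [224. 182. 126.]
scene 0.8 [226 158] [198. 159. 111.]
scene 0.9 [224 160] [15. 14. 15.]
scene 1.0 [222 162] [16. 17. 18.]
scene 1.05 [221 163] [13. 12. 13.]
24872 [0.5668 0.0504] [197.6 306.7] 7.9
side 0.5 [284 155] [121.  95.  60.]
side 0.7 [278 154] [122.  96.  59.]
side 0.8 [276 154] [87. 70. 45.]
side 0.9 [274 154] [44. 38. 28.]
side 1.0 [271 154] [42. 36. 27.]
side 1.05 [270 154] [40. 34. 25.]
18316 [0.5314 0.0179] [123.1 251.9] 7.3
```

```bash
python3 -c "
from station import workorder
print(workorder.hand_in())"
```

```text
the job is handed in; nothing more can be done
None
```

The job is handed in at about 54 s of the 210 s allowed: all four boards measured fully home in the cage, the fan cover is seated over both pegs, and the power lever is fully on; the hand-in returned no verdict.

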